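Press a tube from the clip rack on the bench lever press

ROBOT

A 6-joint arm with a two-finger parallel gripper is mounted at the origin on the work surface. World frame = base frame: x ahead of the robot, y to its left, z up, the work surface at z = 0. Lengths are in m, angles in degrees, forces in N, time in s.
With the tool pointing down it reaches from about 0.25 to 0.725 m from the base axis. Payload 9.7 kg.
Tool frame: the origin (TCP) lies between the finger pads; the fingertips stand 11 mm ahead of it and the grasp point (between the pads) lies 8 mm behind it; z points along the fingers, y is the direction in which the jaws open and shut (so a half turn about z gives the same grasp; the last joint's range is limited). The gripper opens to 85 mm and grips with 20 to 120 N. Pads are 22 mm wide; open, the fingers measure 114 mm over their backs; the gripper's body (76 mm by 85 mm) begins 54 mm behind the grasp point. The pads swing forward as they close: fully open they stand 13 mm farther back than shut.
Start: joints at [-73.854, 4.979, 10.078, 95.1, 0, 90], TCP at [0.153, -0.528, 0.242] pointing down, gripper open.
Joint ranges: [-179.16, 179.16], [-48.56, 103.87], [-65.8, 70.77], [-126.05, 130.52], [-82.76, 87.17], [-180, 180]. Speed limits (degrees/s): [127.2, 127.2, 147.25, 180, 180, 180].

INTERFACE

Orientations are given as [roll, pitch, yaw] about the fixed x, y, z axes, in that order (R = Rz(yaw) Ry(pitch) Rx(roll)).
In Python, from workcell import bot gives the robot as it stands.
- The arm moves only by the tool play_rows, never from a script. Its argument "targets" is a list of rows, each an object of numbers: "fingers": the gripper command: -1 is shut, 1 is fully open, values between are in proportion; "x", "y", "z": the shift along the tool's x, y, z in m; "wx", "wy", "wz": the turn, a rotation vector about the tool's x, y, z in degrees. In form: [{"fingers": .., "x": .., "y": .., "z": .., "wx": .., "wy": .., "wz": ..}, ...]. A call has 1 to 20 rows; each row is the pose to reach, as a shift and turn from the pose commanded when the call began, along the tool's axes at that moment; what a row does not reach only later rows make up. A row lasts 1/12 s, in which the tool goes at most 41.7 mm and 7.16 degrees, less where a joint would pass 70% of its speed; a pose out of reach is approached as far as the arm can. A call with a gripper value outside its range is refused whole. The fingers move at their own pace and stop on an object; "grip_force" is the grip in N (left out, the last holds). Time passes only in rows, so rows that repeat a pose let the fingers close. It gives the time, the measured TCP pose, the force and the opening at its end, in the units of the state.
- bot.get_obs(): the state, without advancing time (a new reading comes with each control period).
- bot.camera(name): name is "scene" or "side" or "wrist"; returns (picture, depth): 384x512x3 uint8, blue, green, red; 384x512 float32, m along the optical axis (not along the pixel's ray), 0 where there is no reading.
- bot.get_calibration(name): a dict with "fx", "fy", "cx", "cy" (pixels), "camera_from_world" (4x4, takes a point from world to camera coordinates). Camera axes: x right, y down, z forward; pixel columns grow to the right and rows downward; lengths in m; the calibration is good to about 2 mm. A picture is of the moment at which its call begins: read the wrist's pose just before it. get_calibration takes no time and is no camera call; for the wrist camera it gives the pose at the moment of the call.
- bot.job_done(): hands the job in, once; it reports no verdict.
Trained networks look in the newest picture that a camera, given by its name, has taken for a name from the list of things; names that differ only in an ending like _2 or _b are one class to them, and where a whole thing is asked for, a point or a joint stands for the part that bears it (a point fixed in the world has none). Each returns a list of dicts, best first, with "confidence" (0 to 1); they miss things now and then, are a little off and sometimes report something else, mostly with a low value. They report only what shows in the picture. A call takes as long as a camera call. They do not tell look-alikes from the thing itself.
- bot.look_for(query, camera): "extent" ([left, top, right, bottom] in pixels, round what is visible of it).
- bot.outline_of(query, camera): "region" (384x512 bool, what is visible of it) and "extent" ([left, top, right, bottom] in pixels, round what is visible of it).
- bot.place_of(query, camera): "point" ([row, column] in pixels: a listed point, or the origin of a listed thing).
The state is a dict: "time": time; "q": joint angles; "qd": joint speeds; "joint_efforts": joint torques, N m; "ee_pos": TCP position; "tcp_rot": TCP orientation; "wrist_force": force on the tool from outside, world axes, zero at the start; "torque": the same for the moment, N m; "opening": finger opening in m.
Only numpy, scipy, OpenCV 4.12 (cv2) and the standard library are available. Lean on these libraries where they do the work, as an engineer would, in place of code of your own. Each camera call takes 0.05 s, during which the arm holds its last target.

TASK

Snap the metal tube forward out of its two sprung clips and lay it in the V-cradle of the bench press, pushed in from the front under the raised ram, and let go of it. Pull the press lever all the way down to its stop so the ram presses the tube, ease the lever slowly back up to its rest and let go; then take the tube out and set it down gently, flat in the long empty blue tray. Never drop the tube, do not let the lever fly back, and leave the canister, the bin of fittings and the screwdriver where they are.

Things in the scene. Friction and masses are not known exactly. Their poses are not given: they have to be found in the camera images.
- tube_center (a point): Centre of the loose metal tube: 18 mm diameter, 200 mm long, about 0.13 to 0.25 kg. Its axis is this frame's y. It starts in the rack's two clips; there the frame is turned as the rack is, about the vertical only.
- rack: Fixed grey clip rack, 234 mm wide (y), 130 mm deep (x), 250 mm high. Origin: centre of its underside; front (-x) roughly towards the robot. A sloping panel lies 27 mm behind the seated tube's axis, square to the clips' mouths, and reaches 55 mm up and down the slope from the tube. End cheeks 12 mm past the tube ends stop it from sliding out endways.
- clip_seat (a point): Centre of the seated tube, 95 mm above the rack's origin; axes as the rack's, tube along y. Two sprung steel C-clips 10 mm wide hold it 43.5 mm either side of this point (77 mm of free tube between). Their mouths point forward and up, along (-0.616, 0, 0.788), 38 degrees from vertical; about 10 mm of pull that way, 12 to 20 N in all, snaps it free.
- rack_rail (a point): Middle of the rack's level carrying rail, 12 mm thick steel, along the rack's y, 245 mm above the bench: 150 mm higher and 22 mm further back than the seated tube, so the tool must come in tilted, from the front and above.
- press: Fixed green bench press, base plate 200 x 210 mm, 14 mm thick. Origin: underside, below the cradle's middle; front (-x) roughly towards the robot; x back, y left. Column and overhanging head are 34 mm wide, centred at y = +80 mm; column 72 to 117 mm behind the cradle line; head 164 to 214 mm up, from 23 mm in front of the cradle line back to the column.
- cradle (a point): Centre of a tube lying in the cradle, 65 mm above the bench; tube along this frame's y (the press's). Two V-blocks: y = -50 mm (14 mm wide) and y = +80 mm (22 mm wide, under the ram), tops 64 mm up; free for fingers between, down to the base plate. Bring the tube in from the front, axis 76 to 98 mm up, then lower it. Must lie within 5 mm across and in height, 15 mm lengthwise.
- lever (a joint): Press lever angle, rad: 0 = up at rest on its stop (40 degrees above level), 0.9 = fully down on its lower stop. A spring drives it up: about 3 N at the handle at the top, 7 to 10 N at the bottom with a tube under the ram. Let go, it flies back; ease it at under 1.5 rad/s. The ram descends 45.6 mm per rad and meets a seated tube at about 0.79 rad.
- lever_grip (a point): Middle of the lever's rubber handle: a level crossbar, 15 mm diameter, 62 mm long, along the press's y. It moves on an arc of 150 mm radius about point lever_hinge in the press's x-z plane: from rest forward (-x) and down, from 276 mm to 150 mm above the bench. Pinched from above it may turn between the fingers. The lever's arm is 47 mm nearer the press, along y.
- lever_hinge (a point): Point on the lever's hinge axis (along the press's y), level with the middle of the handle, 180 mm above the bench. The joint turns the handle forward and down about it.
- foot: Sprung round pressing foot at the lower end of the ram, 22 mm diameter; origin at the centre of its underside, 110 mm above the bench when raised.
- tray: Fixed long blue tray, 262 mm along its x, 132 mm along its y, 45 mm high, walls and floor about 4 to 5 mm, empty. Origin: centre of its underside. A tube resting on its floor has its axis about 14 mm above the bench. The tube only fits lying roughly along the tray's x. The tray and the rack stand on opposite sides of the press, either way round.
- canister: Bystander: aluminium canister, 78 mm diameter, 137 mm high, blue spout on top. Origin: centre of its underside. Leave it.
- fittings_bin: Bystander: small blue bin 110 x 85 x 40 mm full of brass fittings. Origin: centre of its underside. Leave it.
- screwdriver: Bystander: black-handled screwdriver lying on the bench along its x. Leave it.
Mind the look-alikes: they are no part of the job. There is more than one size of the part that bears tube_center; the job needs the largest.

How it is judged (in metres and radians):
On the way, in this order (a step that is already met when the one before it is completed fails the run):
1. the tube is snapped out of the clips and held, at least 60 mm from its seat (distance between tube_center and clip_seat above 0.06 m and contact force between the fingers and tube above 0.5 N), for 0.1 s.
2. the tube lies in both V-blocks of the cradle (within 5 mm across and in height, 15 mm lengthwise), let go, the lever still up (x of tube_center in the frame of cradle between -0.005 and 0.005 m and y of tube_center in the frame of cradle between -0.015 and 0.015 m and z of tube_center in the frame of cradle between -0.005 and 0.005 m and angle between the y axis of tube_center and the y axis of cradle, either way round below 0.08 rad and contact force between the fingers and tube below 0.1 N and value of joint lever below 0.1 rad), for 0.2 s.
3. the lever is pulled down to its stop (over 0.84 rad) and the foot presses the tube with over 4 N (value of joint lever above 0.84 rad and contact force between foot and tube above 4 N), for 0.1 s.
4. the lever is back at rest (under 0.06 rad) and let go, the tube still in the cradle (x of tube_center in the frame of cradle between -0.005 and 0.005 m and y of tube_center in the frame of cradle between -0.015 and 0.015 m and z of tube_center in the frame of cradle between -0.005 and 0.005 m and angle between the y axis of tube_center and the y axis of cradle, either way round below 0.08 rad and value of joint lever below 0.06 rad and contact force between the fingers and lever below 0.1 N), for 0.2 s.
At the end, for the whole second after the job is handed in: The tube lies flat on the floor of the long tray (axis 4 to 22 mm above the bench, centre within 50 mm lengthwise and 60 mm across of the tray's centre), let go and at rest (under 0.03 m/s), and the lever is up at rest (under 0.06 rad) (x of tube_center in the frame of tray between -0.05 and 0.05 m and y of tube_center in the frame of tray between -0.06 and 0.06 m and z of tube_center in the frame of tray between 0.004 and 0.022 m and linear speed of tube below 0.03 m/s and contact force between the fingers and tube below 0.1 N and value of joint lever below 0.06 rad); the robot touches nothing.
It fails at once if the lever flies back up faster than 1.5 rad/s (velocity of joint lever below -1.5 rad/s).
It fails at once if the tube is dropped or thrown: faster than 0.7 m/s (a fall of about 25 mm) while the fingers do not hold it (linear speed of tube above 0.7 m/s and contact force between the fingers and tube below 0.1 N).
It fails at once if the canister is moved more than 30 mm or tipped (distance of canister from where it was at the start of the episode above 0.03 m or angle between canister's own z axis and vertical above 0.3 rad).
It fails at once if the bin of fittings is moved more than 30 mm or tipped (distance of fittings_bin from where it was at the start of the episode above 0.03 m or angle between fittings_bin's own z axis and vertical above 0.3 rad).
It fails at once if the screwdriver is moved more than 30 mm (distance of screwdriver from where it was at the start of the episode above 0.03 m).
It also fails if it takes over 72 s, if anything falls off the work surface, if the arm or the gripper's body presses on something with over 40 N, if the wrist force passes 120 N, or if a joint passes its speed limit or range.

## Working session

There is one attempt and no reset: what is moved stays moved. The work goes in short steps, Python scripts to look and compute and a tool call to move; the robot and the scene stay as the last step left them, time stands still between calls to the robot, and variables do not carry over. Pictures are saved under pics/ and viewed, and the job is handed in when it is done.

Besides the shell and the picture viewer there is one more tool, called after ">>>" by a JSON object that holds its "api" and its "payload". play_rows: Moves the arm, as the interface text tells. Its arguments: {"type":"object","properties":{"targets":{"type":"array","items":{"type":"object","properties":{"fingers":{"type":"number"},"x":{"type":"number"},"y":{"type":"number"},"z":{"type":"number"},"wx":{"type":"number"},"wy":{"type":"number"},"wz":{"type":"number"}}}},"grip_force":{"type":"number"}},"required":["targets"]}

```bash
ls; mkdir -p pics; python3 - <<'E'
from workcell import bot
import cv2
o=bot.get_obs(); print({k:o[k] for k in ['time','ee_pos','tcp_rot','opening']})
for c in ['scene','side']:
    p,d=bot.camera(c); cv2.imwrite(f'pics/{c}0.png',p)
    k=bot.get_calibration(c); print(c,k['fx'],k['cx'],k['cy']);print(k['camera_from_world'])
    for q in ['tube_center','clip_seat','cradle','lever_grip','lever_hinge','rack','press','tray','canister','fittings_bin','screwdriver','foot','rack_rail']:
        r=bot.place_of(q,c); print(q,[(x['point'],round(x['confidence'],2), float(d[int(x['point'][0])%384,int(x['point'][1])%512])) for x in r])
E
```

```text
pics
{'time': 0.0, 'ee_pos': array([ 0.1528679 , -0.52808392,  0.24157987]), 'tcp_rot': array([-1.79921940e+02, -1.22845037e-03,  1.61438868e+01]), 'opening': 0.08562002183431845}
scene 464.2782909041052 251.89726603752442 190.73600024595902
[[ 0.78845587  0.61490781 -0.01502397 -0.44272206]
 [ 0.4140446  -0.54864846 -0.7263277  -0.10328771]
 [-0.45486746  0.56645675 -0.68718436  1.69688878]
 [ 0.          0.          0.          1.        ]]
tube_center [([144.1, 257.0], 0.63, 1.3143303394317627), ([157.8, 252.7], 0.53, 1.68510901927948), ([152.6, 298.5], 0.43, 1.5730375051498413), ([188.5, 356.5], 0.4, 1.5652211904525757)]
clip_seat [([154.5, 298.8], 0.81, 1.5593314170837402)]
cradle [([232.8, 232.5], 0.74, 1.4244818687438965)]
lever_grip [([141.9, 258.2], 0.53, 1.3111369609832764)]
lever_hinge [([186.2, 283.6], 0.79, 1.5811368227005005), ([153.0, 299.0], 0.27, 1.5580755472183228), ([236.0, 344.9], 0.27, 1.3732469081878662)]
rack [([175.3, 295.1], 0.79, 1.4853435754776)]
press [([247.1, 233.3], 0.58, 1.3808095455169678)]
tray [([303.5, 177.1], 0.85, 1.2548608779907227), ([210.3, 19
[... 701 characters left out ...]
087435722351), ([334.9, 129.8], 0.75, 1.1050342321395874), ([345.7, 305.6], 0.74, 1.0966204404830933)]
clip_seat [([308.0, 229.9], 0.87, 1.0522027015686035)]
cradle [([205.9, 265.9], 0.57, 1.4211467504501343)]
lever_grip [([178.3, 257.1], 0.65, 1.2292921543121338)]
lever_hinge [([197.7, 217.9], 0.86, 1.2843255996704102)]
rack [([342.5, 230.0], 0.63, 1.0542863607406616)]
press []
tray [([173.5, 280.6], 0.91, 1.6007193326950073)]
canister [([180.7, 200.7], 0.7, 1.511648416519165)]
fittings_bin [([266.8, 149.2], 0.82, 1.228637456893921)]
screwdriver [([241.9, 326.1], 0.93, 1.3422082662582397)]
foot [([209.1, 251.7], 0.36, 1.281072974205017)]
rack_rail [([259.2, 216.7], 0.69, 0.964077889919281)]
```

View pics/scene0.png

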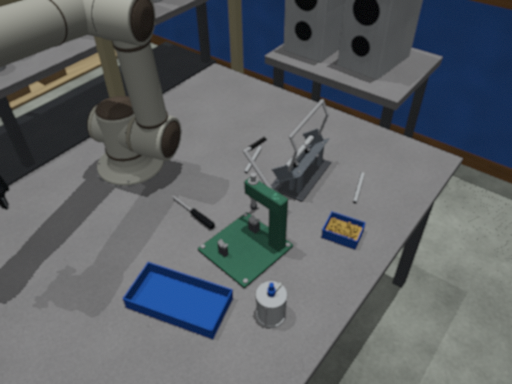

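View pics/side0.png

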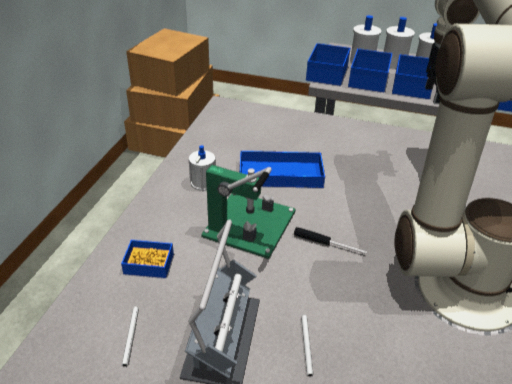

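```bash
cat > h.py <<'E'
import numpy as np, cv2
from workcell import bot
def ray(k,px):
    T=np.array(k['camera_from_world']);R=T[:3,:3];t=T[:3,3]
    v=np.array([(px[1]-k['cx'])/k['fx'],(px[0]-k['cy'])/k['fy'],1.])
    return -R.T@t, R.T@v     # origin, dir per unit depth
def at_z(k,px,z):
    o,v=ray(k,px); s=(z-o[2])/v[2]; return o+s*v
def tri(k1,p1,k2,p2):
    A=np.zeros((3,3));b=np.zeros(3);L=[]
    for k,p in((k1,p1),(k2,p2)):
        o,v=ray(k,p);v=v/np.linalg.norm(v);M=np.eye(3)-np.outer(v,v);A+=M;b+=M@o;L.append((o,M))
    x=np.linalg.solve(A,b); return x,[np.linalg.norm(M@(x-o))*1000 for o,M in L]
def cloud(k,d):
    T=np.array(k['camera_from_world']);R=T[:3,:3];t=T[:3,3]
    r,c=np.mgrid[0:384,0:512]
    P=np.stack([(c-k['cx'])/k['fx']*d,(r-k['cy'])/k['fy']*d,d],-1)
    return (P-t)@R
def proj(k,P):
    T=np.array(k['camera_from_world']);q=T[:3,:3]@np.array(P)+T[:3,3]
    return np.array([k['fy']*q[1]/q[2]+k['cy'],k['fx']*q[0]/q[2]+k['cx']])
E
python3 - <<'E'
from h import *
ks={};D={}
for c in ['scene','side']:
    ks[c]=bot.get_calibration(c); p,d=bot.camera(c); D[c]=d
    np.savez(f'{c}0.npz',p=p,d=d)
    x=slice(None)
s={'clip_seat':[154.5,298.8],'cradle':[232.8,232.5],'lever_grip':[141.9,258.2],'lever_hinge':[186.2,283.6],'rack':[175.3,295.1],'tray':[303.5,177.1],'foot':[205.3,254.8],'rack_rail':[119,305.2]}
t={'clip_seat':[308,229.9],'cradle':[205.9,265.9],'lever_grip':[178.3,257.1],'lever_hinge':[197.7,217.9],'rack':[342.5,230],'tray':[173.5,280.6],'foot':[209.1,251.7],'rack_rail':[259.2,216.7]}
H=dict(clip_seat=.095,cradle=.065,lever_grip=.276,lever_hinge=.18,rack=0,tray=0,foot=.11,rack_rail=.245)
for n in s:
    x,e=tri(ks['scene'],s[n],ks['side'],t[n]); print(n,x.round(3),np.round(e,1),'atz',at_z(ks['scene'],s[n],H[n]).round(3),at_z(ks['side'],t[n],H[n]).round(3))
for c in ks:
    P=cloud(ks[c],D[c]); np.save(c+'P.npy',P)
p=np.load('scene0.npz')['p'];q=np.load('side0.npz')['p']
cv2.imwrite('pics/z1.png',cv2.resize(p[90:340,110:380],None,fx=2.9,fy=2.3,interpolation=2))
cv2.imwrite('pics/z2.png',cv2.resize(q[140:384,110:380],None,fx=2.9,fy=2.4,interpolation=2))
E
```

```text
clip_seat [0.522 0.304 0.095] [4. 4.] atz [0.526 0.305 0.095] [0.519 0.302 0.095]
cradle [ 0.548 -0.08   0.063] [4. 4.] atz [ 0.554 -0.08   0.065] [ 0.545 -0.081  0.065]
lever_grip [0.526 0.083 0.284] [1.5 1.5] atz [0.518 0.091 0.276] [0.53  0.075 0.276]
lever_hinge [0.63  0.064 0.186] [0.3 0.3] atz [0.626 0.069 0.18 ] [0.632 0.058 0.18 ]
rack [ 0.514  0.313 -0.011] [1.5 1.5] atz [0.519 0.302 0.   ] [0.513 0.321 0.   ]
tray [ 0.56  -0.325  0.001] [1.5 1.5] atz [ 0.558 -0.325  0.   ] [ 0.561 -0.326  0.   ]
foot [0.565 0.006 0.118] [4.2 4.2] atz [0.564 0.013 0.11 ] [ 0.564 -0.006  0.11 ]
rack_rail [0.541 0.307 0.244] [1.8 1.8] atz [0.54  0.305 0.245] [0.542 0.31  0.245]
```

View pics/z1.png

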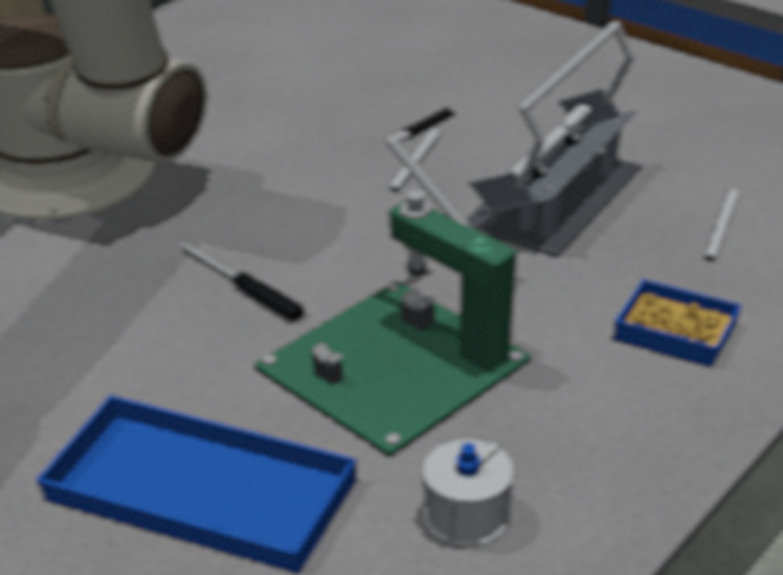

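View pics/z2.png

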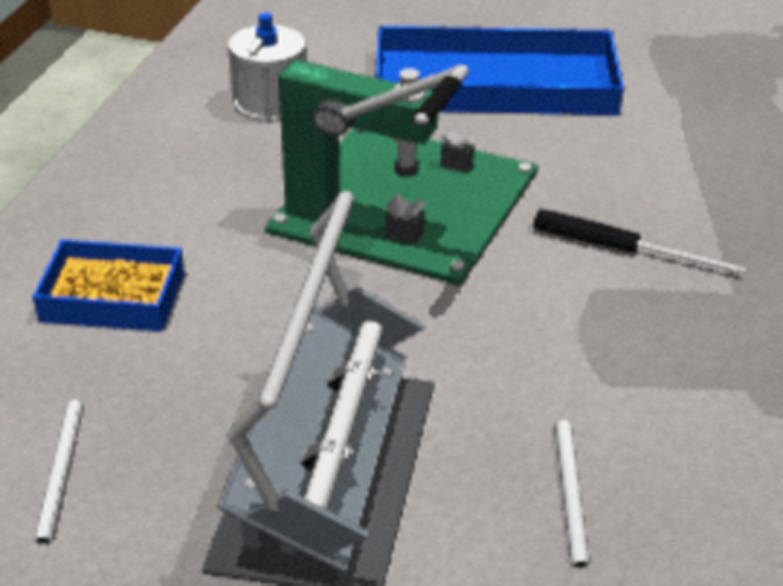

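```bash
python3 - <<'E'
from h import *
for c in ['scene','side']:
    z=np.load(c+'0.npz');p=z['p'];P=np.load(c+'P.npy');hsv=cv2.cvtColor(p,cv2.COLOR_BGR2HSV)
    k=bot.get_calibration(c)
    g=(hsv[...,0]>60)&(hsv[...,0]<90)&(hsv[...,1]>100)
    b=(hsv[...,0]>105)&(hsv[...,0]<130)&(hsv[...,1]>150)
    m=g&(abs(P[...,2]-.014)<.008)
    X=P[m][:,:2]; print(c,'bench z',np.median(P[(hsv[...,1]<30)&(abs(P[...,2])<.02)][:,2]),'plate',len(X),cv2.minAreaRect((X*1000).astype(np.float32)), np.median(P[m][:,2]))
    m=g&(abs(P[...,2]-.214)<.01); X=P[m][:,:2]; print(' headtop',cv2.minAreaRect((X*1000).astype(np.float32)),np.median(P[m][:,2]))
    reg=(P[...,1]<-.2)&(P[...,0]<.75)&(P[...,0]>.38)
    m=b&reg&(P[...,2]<.06); X=P[m][:,:2]; print(' tray',cv2.minAreaRect((X*1000).astype(np.float32)))
    reg=(P[...,1]>.13)&(P[...,1]<.46)&(P[...,0]<.65)&(P[...,0]>.42)
    m=reg&(P[...,2]>.235)&(P[...,2]<.262); X=P[m]; 
    cc=X.mean(0);u=np.linalg.svd(X-cc)[2][0]; s=(X-cc)@u
    print(' rail',len(X),cc.round(3),u.round(3),s.min(),s.max(),'mid',(cc+u*(s.min()+s.max())/2).round(4))
    # bright tube
    m=reg&(P[...,2]>.08)&(P[...,2]<.125)&(hsv[...,2]>150)&(hsv[...,1]<40);m=cv2.erode(m.astype(np.uint8),np.ones((2,2)))>0
    X=P[m]; print(' tubepts',len(X))
    if len(X)>20:
        cc=np.median(X,0);u=np.linalg.svd(X-cc)[2][0]; s=(X-cc)@u
        print(' tube',cc.round(3),u.round(3),s.min(),s.max(),(cc+u*(s.min()+s.max())/2).round(4))
    for q in ['tube_center','rack','press','tray']:
        for r in bot.outline_of(q,c): print(q,round(r['confidence'],2),np.round(r['extent']),r['region'].sum())
E
```

```text
scene bench z -0.00039270311299032554 plate 2838 ((588.1947021484375, -67.13052368164062), (207.16143798828125, 195.6678466796875), 84.54249572753906) 0.013420159744021828
 headtop ((617.0615234375, -5.383367538452148), (34.07208251953125, 133.01776123046875), 85.63903045654297) 0.21262419746662697
 tray ((560.5592651367188, -319.6890869140625), (263.3721923828125, 135.41720581054688), 16.529998779296875)
 rail 209 [0.542 0.303 0.248] [ 0.12  -0.993 -0.003] -0.13045820735015679 0.10976480985675065 mid [0.5412 0.3133 0.2479]
 tubepts 30
 tube [0.517 0.34  0.101] [ 0.11  -0.994  0.009] -0.07016885877362437 0.10055151932665417 [0.5189 0.3244 0.101 ]
tube_center 0.63 [246. 145. 263. 169.] 48
tube_center 0.56 [353. 172. 363. 202.] 141
rack 0.6 [271.  98. 330. 202.] 2520
press 0.72 [199. 136. 291. 290.] 5591
tray 0.97 [119. 261. 232. 339.] 5195
side bench z 0.0004992928817793066 plate 2518 ((584.4702758789062, -60.293174743652344), (213.03440856933594, 199.9584197998047), 84.08529663085938) 0.014490492174696175
 headtop ((615.8807373046875, 1.1914405822753906), (37.71385192871094, 133.40304565429688), 84.10966491699219) 0.2135572731111104
 tray ((508.79345703125, -1263.832275390625), (2065.626220703125, 284.7099609375), 86.91643524169922)
 rail 605 [0.538 0.331 0.25 ] [-0.116  0.993 -0.007] -0.13361345888665885 0.10209087970637604 mid [0.5394 0.3156 0.2496]
 tubepts 467
 tube [0.515 0.321 0.103] [-0.127  0.992  0.001] -0.10950211075559951 0.10148702879249928 [0.5159 0.3169 0.1029]
tube_center 0.78 [123. 309. 140. 364.] 308
tube_center 0.75 [301. 320. 310. 376.] 310
tube_center 0.58 [216. 277. 240. 350.] 566
rack 0.89 [180. 223. 258. 384.] 6477
rack 0.64 [206. 164. 292. 262.] 5354
press 0.92 [201. 164. 298. 262.] 5511
press 0.24 [178. 223. 259. 384.] 6863
tray 0.72 [241. 151. 326. 187.] 2483
```

```bash
cat >> h.py <<'E'
from scipy.spatial.transform import Rotation as Ro
def cur():
    o=bot.get_obs(); return np.array(o['ee_pos']),Ro.from_euler('xyz',o['tcp_rot'],degrees=True).as_matrix(),o
def rel(p,R=None,base=None):
    p0,R0=base if base is not None else cur()[:2]
    if R is None:R=R0
    s=R0.T@(np.array(p)-p0); w=Ro.from_matrix(R0.T@R).as_rotvec(degrees=True)
    print('x %.4f y %.4f z %.4f  wx %.2f wy %.2f wz %.2f | n %.1f'%(*s,*w,max(np.linalg.norm(s)/.0417,np.linalg.norm(w)/7.16)))
def frame(yaw): return Ro.from_euler('z',yaw,degrees=True).as_matrix()
def tool(yaw,tilt):
    # tool x along left (frame y), z forward-down, tilt deg from vertical
    t=np.radians(tilt);c,s=np.cos(t),np.sin(t)
    return frame(yaw)@np.array([[0,c,s],[1,0,0],[0,s,-c]])
E
python3 - <<'E'
from h import *
k=bot.get_calibration('wrist');p,d=bot.camera('wrist');cv2.imwrite('pics/w0.png',p)
p0,R0,o=cur();T=k['camera_from_world'];Rc=T[:3,:3]
print('cam pos in tool',R0.T@(-Rc.T@T[:3,3]-p0),'cam axes in tool\n',(R0.T@Rc.T).round(3),k['fx'])
rel([0.33,-0.02,0.42],tool(-5.5,30))
E
```

```text
cam pos in tool [ 7.76905047e-02  1.50121043e-05 -1.32666958e-01] cam axes in tool
 [[ 0.001 -0.953 -0.301]
 [ 1.     0.     0.002]
 [-0.002 -0.302  0.953]] 343.74855246437625
x 0.3114 y -0.4390 z -0.1777  wx -26.32 wy 17.87 wz -66.71 | n 13.6
```

View pics/w0.png

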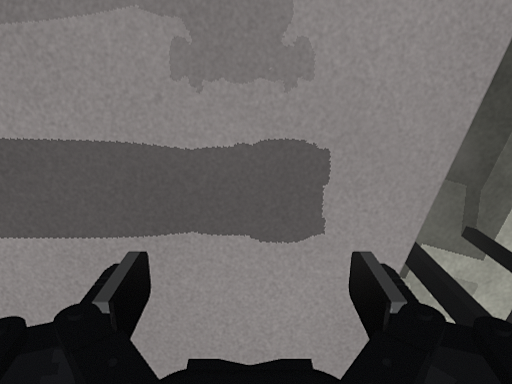

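```bash
cat >> h.py <<'E'
def toolB(yaw,tilt):
    R=tool(yaw,tilt); return R@np.diag([-1,-1,1.])
E
python3 - <<'E'
from h import *
rel([0.36,-0.03,0.42],toolB(-5.5,30))
E
```

```text
x 0.3375 y -0.4211 z -0.1777  wx 19.78 wy 29.13 wz 108.72 | n 16.0
```

>>> {"api": "play_rows", "payload": {"targets": [{"fingers": 0.3, "x": 0.05, "y": -0.06, "z": -0.1, "wx": 2.5, "wy": 3.6, "wz": 13.6}, {"fingers": 0.3, "x": 0.05, "y": -0.06, "z": -0.1, "wx": 2.5, "wy": 3.6, "wz": 13.6}, {"fingers": 0.3, "x": 0.3375, "y": -0.421, "z": -0.1777, "wx": 19.8, "wy": 29.1, "wz": 108.7}, {"fingers": 0.3, "x": 0.3375, "y": -0.421, "z": -0.1777, "wx": 19.8, "wy": 29.1, "wz": 108.7}, {"fingers": 0.3, "x": 0.3375, "y": -0.421, "z": -0.1777, "wx": 19.8, "wy": 29.1, "wz": 108.7}, {"fingers": 0.3, "x": 0.3375, "y": -0.421, "z": -0.1777, "wx": 19.8, "wy": 29.1, "wz": 108.7}, {"fingers": 0.3, "x": 0.3375, "y": -0.421, "z": -0.1777, "wx": 19.8, "wy": 29.1, "wz": 108.7}, {"fingers": 0.3, "x": 0.3375, "y": -0.421, "z": -0.1777, "wx": 19.8, "wy": 29.1, "wz": 108.7}, {"fingers": 0.3, "x": 0.3375, "y": -0.421, "z": -0.1777, "wx": 19.8, "wy": 29.1, "wz": 108.7}, {"fingers": 0.3, "x": 0.3375, "y": -0.421, "z": -0.1777, "wx": 19.8, "wy": 29.1, "wz": 108.7}, {"fingers": 0.3, "x": 0.3375, "y": -0.421, "z": -0.1777, "wx": 19.8, "wy": 29.1, "wz": 108.7}, {"fingers": 0.3, "x": 0.3375, "y": -0.421, "z": -0.1777, "wx": 19.8, "wy": 29.1, "wz": 108.7}, {"fingers": 0.3, "x": 0.3375, "y": -0.421, "z": -0.1777, "wx": 19.8, "wy": 29.1, "wz": 108.7}, {"fingers": 0.3, "x": 0.3375, "y": -0.421, "z": -0.1777, "wx": 19.8, "wy": 29.1, "wz": 108.7}, {"fingers": 0.3, "x": 0.3375, "y": -0.421, "z": -0.1777, "wx": 19.8, "wy": 29.1, "wz": 108.7}, {"fingers": 0.3, "x": 0.3375, "y": -0.421, "z": -0.1777, "wx": 19.8, "wy": 29.1, "wz": 108.7}, {"fingers": 0.3, "x": 0.3375, "y": -0.421, "z": -0.1777, "wx": 19.8, "wy": 29.1, "wz": 108.7}, {"fingers": 0.3, "x": 0.3375, "y": -0.421, "z": -0.1777, "wx": 19.8, "wy": 29.1, "wz": 108.7}, {"fingers": 0.3, "x": 0.3375, "y": -0.421, "z": -0.1777, "wx": 19.8, "wy": 29.1, "wz": 108.7}]}}

```text
time: 3.53
ee_pos: [0.1361, -0.0734, 0.4179]
tcp_rot: [-148.7, 0.3, -95.5]
wrist_force: [-0.5, 0.5, 0.1]
opening: 0.0556
```

```bash
cat > look.py <<'E'
from h import *
import sys
n=sys.argv[1]
p0,R0,o=cur();k=bot.get_calibration('wrist');p,d=bot.camera('wrist')
np.savez(n+'.npz',p=p,d=d,T=np.array(k['camera_from_world']),K=[k['fx'],k['fy'],k['cx'],k['cy']])
cv2.imwrite('pics/'+n+'.png',p)
print(o['time'],p0.round(4),np.round(o['tcp_rot'],2),np.round(o['q'],1),o['opening'],np.round(o['wrist_force'],1))
P=cloud(k,d)
for q,H in [a.split(':') for a in sys.argv[2:]]:
    for r in bot.place_of(q,'wrist')[:2]:
        i,j=int(r['point'][0]),int(r['point'][1])
        print(q,r['point'],round(r['confidence'],2),'atz',at_z(k,r['point'],float(H)).round(4),'depth',P[i,j].round(3) if 0<=i<384 and 0<=j<512 else '')
E
python3 look.py w1 cradle:.065 press:0 foot:.11 lever_grip:.276 lever_hinge:.18
```

```text
3.5333 [ 0.1361 -0.0734  0.4179] [-148.65    0.28  -95.5 ] [-95.5 -48.6  -9.  129.9  31.3 179.9] 0.05560363574196859 [-0.5  0.5  0.1]
cradle [147.3, 159.5] 0.81 atz [ 0.5555 -0.0678  0.065 ] depth [ 0.61  -0.06   0.015]
press [141.1, 179.5] 0.7 atz [ 0.5635 -0.0702  0.    ] depth [ 0.551 -0.072  0.014]
foot [188.0, 145.8] 0.56 atz [0.5594 0.0011 0.11  ] depth [0.557 0.    0.114]
lever_grip [272.2, 89.3] 0.97 atz [0.5134 0.0811 0.276 ] depth [0.511 0.08  0.278]
lever_hinge [146.7, 265.5] 0.59 atz [ 0.2591 -0.0874  0.18  ] depth [ 0.362 -0.06  -0.001]
```

View pics/w1.png

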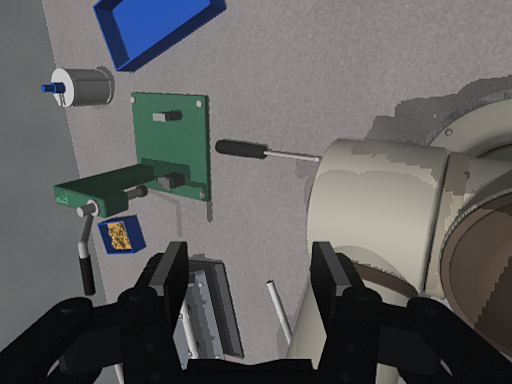

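```bash
python3 - <<'E'
from h import *
V=lambda y: Ro.from_euler('xyz',[180,0,y],degrees=True).as_matrix()
rel([.16,-.4,.42],V(-20))
rel([.28,-.35,.42],V(30))
E
```

```text
x 0.3223 y -0.0446 z 0.0233  wx -26.90 wy -20.41 wz -72.87 | n 11.2
x 0.2623 y -0.1430 z 0.0836  wx -17.96 wy -34.04 wz -121.14 | n 17.8
```

>>> {"api": "play_rows", "payload": {"targets": [{"fingers": 0.3, "x": 0.32, "y": -0.045, "z": 0.02, "wx": -26.9, "wy": -20.4, "wz": -72.9}, {"fingers": 0.3, "x": 0.32, "y": -0.045, "z": 0.02, "wx": -26.9, "wy": -20.4, "wz": -72.9}, {"fingers": 0.3, "x": 0.32, "y": -0.045, "z": 0.02, "wx": -26.9, "wy": -20.4, "wz": -72.9}, {"fingers": 0.3, "x": 0.32, "y": -0.045, "z": 0.02, "wx": -26.9, "wy": -20.4, "wz": -72.9}, {"fingers": 0.3, "x": 0.32, "y": -0.045, "z": 0.02, "wx": -26.9, "wy": -20.4, "wz": -72.9}, {"fingers": 0.3, "x": 0.32, "y": -0.045, "z": 0.02, "wx": -26.9, "wy": -20.4, "wz": -72.9}, {"fingers": 0.3, "x": 0.32, "y": -0.045, "z": 0.02, "wx": -26.9, "wy": -20.4, "wz": -72.9}, {"fingers": 0.3, "x": 0.32, "y": -0.045, "z": 0.02, "wx": -26.9, "wy": -20.4, "wz": -72.9}, {"fingers": 0.3, "x": 0.32, "y": -0.045, "z": 0.02, "wx": -26.9, "wy": -20.4, "wz": -72.9}, {"fingers": 0.3, "x": 0.262, "y": -0.143, "z": 0.084, "wx": -18, "wy": -34, "wz": -121.1}, {"fingers": 0.3, "x": 0.262, "y": -0.143, "z": 0.084, "wx": -18, "wy": -34, "wz": -121.1}, {"fingers": 0.3, "x": 0.262, "y": -0.143, "z": 0.084, "wx": -18, "wy": -34, "wz": -121.1}, {"fingers": 0.3, "x": 0.262, "y": -0.143, "z": 0.084, "wx": -18, "wy": -34, "wz": -121.1}, {"fingers": 0.3, "x": 0.262, "y": -0.143, "z": 0.084, "wx": -18, "wy": -34, "wz": -121.1}, {"fingers": 0.3, "x": 0.262, "y": -0.143, "z": 0.084, "wx": -18, "wy": -34, "wz": -121.1}, {"fingers": 0.3, "x": 0.262, "y": -0.143, "z": 0.084, "wx": -18, "wy": -34, "wz": -121.1}]}}

```text
time: 5.17
ee_pos: [0.2813, -0.3491, 0.4188]
tcp_rot: [-179.1, -1.2, 16.0]
wrist_force: [-0.2, -0.5, -0.0]
opening: 0.0556
```

```bash
python3 - <<'E'
from h import *
p,R,o=cur();print(o['q'],o['ee_pos'],o['tcp_rot'])
V=lambda y: Ro.from_euler('xyz',[180,0,y],degrees=True).as_matrix()
rel([.36,-.22,.42],V(100))
rel([.42,-.05,.42],V(160))
E
```

```text
[-52.06704148  -0.12257034  25.49835123 116.03344897   1.50998106
 111.96652172] [ 0.28126318 -0.34912487  0.4187924 ] [-179.0524064    -1.24594951   15.95069677]
x 0.1112 y -0.1025 z 0.0029  wx 0.14 wy -1.71 wz -84.03 | n 11.7
x 0.2156 y -0.2494 z 0.0076  wx 1.18 wy -1.70 wz -144.03 | n 20.1
```

>>> {"api": "play_rows", "payload": {"targets": [{"fingers": 0.3, "x": 0.11, "y": -0.1, "z": 0, "wx": 0, "wy": 0, "wz": -84}, {"fingers": 0.3, "x": 0.11, "y": -0.1, "z": 0, "wx": 0, "wy": 0, "wz": -84}, {"fingers": 0.3, "x": 0.11, "y": -0.1, "z": 0, "wx": 0, "wy": 0, "wz": -84}, {"fingers": 0.3, "x": 0.11, "y": -0.1, "z": 0, "wx": 0, "wy": 0, "wz": -84}, {"fingers": 0.3, "x": 0.11, "y": -0.1, "z": 0, "wx": 0, "wy": 0, "wz": -84}, {"fingers": 0.3, "x": 0.11, "y": -0.1, "z": 0, "wx": 0, "wy": 0, "wz": -84}, {"fingers": 0.3, "x": 0.11, "y": -0.1, "z": 0, "wx": 0, "wy": 0, "wz": -84}, {"fingers": 0.3, "x": 0.11, "y": -0.1, "z": 0, "wx": 0, "wy": 0, "wz": -84}, {"fingers": 0.3, "x": 0.11, "y": -0.1, "z": 0, "wx": 0, "wy": 0, "wz": -84}, {"fingers": 0.3, "x": 0.11, "y": -0.1, "z": 0, "wx": 0, "wy": 0, "wz": -84}, {"fingers": 0.3, "x": 0.11, "y": -0.1, "z": 0, "wx": 0, "wy": 0, "wz": -84}, {"fingers": 0.3, "x": 0.215, "y": -0.25, "z": 0, "wx": 1, "wy": -1, "wz": -144}, {"fingers": 0.3, "x": 0.215, "y": -0.25, "z": 0, "wx": 1, "wy": -1, "wz": -144}, {"fingers": 0.3, "x": 0.215, "y": -0.25, "z": 0, "wx": 1, "wy": -1, "wz": -144}, {"fingers": 0.3, "x": 0.215, "y": -0.25, "z": 0, "wx": 1, "wy": -1, "wz": -144}, {"fingers": 0.3, "x": 0.215, "y": -0.25, "z": 0, "wx": 1, "wy": -1, "wz": -144}, {"fingers": 0.3, "x": 0.215, "y": -0.25, "z": 0, "wx": 1, "wy": -1, "wz": -144}, {"fingers": 0.3, "x": 0.215, "y": -0.25, "z": 0, "wx": 1, "wy": -1, "wz": -144}, {"fingers": 0.3, "x": 0.215, "y": -0.25, "z": 0, "wx": 1, "wy": -1, "wz": -144}, {"fingers": 0.3, "x": 0.215, "y": -0.25, "z": 0, "wx": 1, "wy": -1, "wz": -144}]}}

```text
time: 6.83
ee_pos: [0.4211, -0.0502, 0.4277]
tcp_rot: [179.4, -0.0, 159.2]
wrist_force: [-0.5, -0.1, -0.1]
opening: 0.056
```

```bash
python3 - <<'E'
from h import *
p,R,o=cur();print(o['q'],o['ee_pos'],o['tcp_rot'])
rel([.42,-.06,.38],toolB(-5.5,25))
E
```

```text
[ -7.15811792  -3.16733652  23.68671254 116.75615349   0.54915808
  13.67312184] [ 0.42107101 -0.05023419  0.42773044] [ 1.79443264e+02 -3.46879329e-02  1.59169398e+02]
x -0.0025 y -0.0100 z 0.0476  wx 17.91 wy -22.46 wz -103.58 | n 15.0
```

>>> {"api": "play_rows", "payload": {"targets": [{"fingers": 0.3, "x": -0.0025, "y": -0.01, "z": 0.048, "wx": 18, "wy": -22.5, "wz": -103.5}, {"fingers": 0.3, "x": -0.0025, "y": -0.01, "z": 0.048, "wx": 18, "wy": -22.5, "wz": -103.5}, {"fingers": 0.3, "x": -0.0025, "y": -0.01, "z": 0.048, "wx": 18, "wy": -22.5, "wz": -103.5}, {"fingers": 0.3, "x": -0.0025, "y": -0.01, "z": 0.048, "wx": 18, "wy": -22.5, "wz": -103.5}, {"fingers": 0.3, "x": -0.0025, "y": -0.01, "z": 0.048, "wx": 18, "wy": -22.5, "wz": -103.5}, {"fingers": 0.3, "x": -0.0025, "y": -0.01, "z": 0.048, "wx": 18, "wy": -22.5, "wz": -103.5}, {"fingers": 0.3, "x": -0.0025, "y": -0.01, "z": 0.048, "wx": 18, "wy": -22.5, "wz": -103.5}, {"fingers": 0.3, "x": -0.0025, "y": -0.01, "z": 0.048, "wx": 18, "wy": -22.5, "wz": -103.5}, {"fingers": 0.3, "x": -0.0025, "y": -0.01, "z": 0.048, "wx": 18, "wy": -22.5, "wz": -103.5}, {"fingers": 0.3, "x": -0.0025, "y": -0.01, "z": 0.048, "wx": 18, "wy": -22.5, "wz": -103.5}, {"fingers": 0.3, "x": -0.0025, "y": -0.01, "z": 0.048, "wx": 18, "wy": -22.5, "wz": -103.5}, {"fingers": 0.3, "x": -0.0025, "y": -0.01, "z": 0.048, "wx": 18, "wy": -22.5, "wz": -103.5}, {"fingers": 0.3, "x": -0.0025, "y": -0.01, "z": 0.048, "wx": 18, "wy": -22.5, "wz": -103.5}, {"fingers": 0.3, "x": -0.0025, "y": -0.01, "z": 0.048, "wx": 18, "wy": -22.5, "wz": -103.5}, {"fingers": 0.3, "x": -0.0025, "y": -0.01, "z": 0.048, "wx": 18, "wy": -22.5, "wz": -103.5}, {"fingers": 0.3, "x": -0.0025, "y": -0.01, "z": 0.048, "wx": 18, "wy": -22.5, "wz": -103.5}]}}

```text
time: 8.17
ee_pos: [0.4191, -0.0606, 0.3801]
tcp_rot: [-154.8, -0.1, -95.7]
wrist_force: [-0.1, 0.1, -0.3]
opening: 0.0554
```

```bash
python3 look.py w2 cradle:.065 press:0 foot:.11 lever_grip:.276 lever_hinge:.18 clip_seat:.095
```

```text
8.1667 [ 0.4191 -0.0606  0.3801] [-1.5481e+02 -1.2000e-01 -9.5680e+01] [ -9.1 -31.   -7.7  88.2   1.4 -93.2] 0.05541810093154004 [-0.1  0.1 -0.3]
cradle [141.8, 255.3] 0.57 atz [ 0.5587 -0.0712  0.065 ] depth [ 0.582 -0.066  0.015]
foot [146.7, 414.4] 0.67 atz [ 0.3582 -0.0676  0.11  ] depth [ 0.359 -0.054  0.023]
foot [205.6, 243.7] 0.57 atz [0.5628 0.0079 0.11  ] depth [0.557 0.003 0.122]
lever_grip [342.0, 215.1] 0.72 atz [0.5187 0.0846 0.276 ] depth [0.514 0.079 0.282]
lever_grip [350.7, 309.0] 0.26 atz [0.4287 0.0688 0.276 ] depth [0.502 0.272 0.046]
lever_hinge [136.0, 271.5] 0.23 atz [ 0.487  -0.0924  0.18  ] depth [ 0.555 -0.072  0.014]
```

View pics/w2.png

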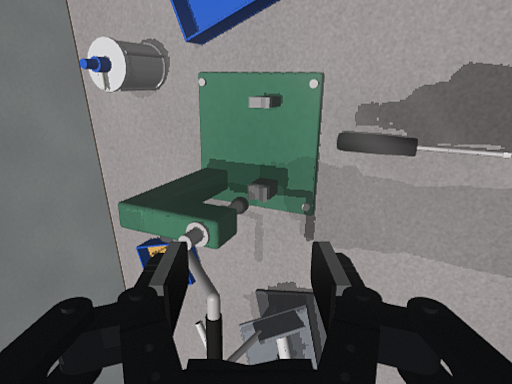

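```bash
python3 - <<'E'
from h import *
z=np.load('w2.npz');p=z['p'];d=z['d'];K=z['K']
k=dict(fx=K[0],fy=K[1],cx=K[2],cy=K[3],camera_from_world=z['T'])
P=cloud(k,d);np.save('w2P.npy',P)
hsv=cv2.cvtColor(p,cv2.COLOR_BGR2HSV)
g=(hsv[...,0]>60)&(hsv[...,0]<90)&(hsv[...,1]>80)
m=g&(abs(P[...,2]-.014)<.006);X=P[m]
print('plate',cv2.minAreaRect((X[:,:2]*1000).astype(np.float32)),np.median(X[:,2]))
m=g&(abs(P[...,2]-.214)<.006);X=P[m]
print('head',cv2.minAreaRect((X[:,:2]*1000).astype(np.float32)),np.median(X[:,2]))
print('bench',np.median(P[250:300,350:450,2]), np.median(P[10:60,340:500,2]))
for (r0,r1,c0,c1) in [(85,115,240,290),(170,205,235,290)]:
    Q=P[r0:r1,c0:c1];gg=g[r0:r1,c0:c1];m=(Q[...,2]>.056)&(Q[...,2]<.072)
    X=Q[m]; print(len(X),X[:,:2].min(0).round(4),X[:,:2].max(0).round(4),cv2.minAreaRect((X[:,:2]*1000).astype(np.float32)),np.percentile(X[:,2],[50,90]))
    m=(Q[...,2]>.02)&(Q[...,2]<.072)&~gg;X=Q[m];print('  all',cv2.minAreaRect((X[:,:2]*1000).astype(np.float32)))
cv2.imwrite('pics/w2z.png',cv2.resize(p[60:260,110:340],None,fx=3.4,fy=3,interpolation=2))
E
```

```text
plate ((584.4926147460938, -62.86737060546875), (206.30223083496094, 199.57078552246094), 83.83679962158203) 0.014857937139514428
head ((611.8831176757812, -1.198944091796875), (31.705625534057617, 140.3561553955078), 83.99641418457031) 0.21441829371220344
bench 0.0007468269362190401 0.0012028571203433762
187 [ 0.5349 -0.1321] [ 0.5651 -0.1155] ((549.9764404296875, -123.8359603881836), (13.513567924499512, 29.510215759277344), 82.39171600341797) [0.06148726 0.0639797 ]
  all ((550.5304565429688, -123.9231948852539), (13.8936128616333, 30.52383041381836), 83.56453704833984)
231 [ 0.5487 -0.0072] [0.5802 0.0179] ((564.7379150390625, 5.286870956420898), (22.580114364624023, 29.735652923583984), 83.74716186523438) [0.06122597 0.06361429]
  all ((564.6964721679688, 5.203611373901367), (22.90105438232422, 30.584375381469727), 84.47281646728516)
```

View pics/w2z.png

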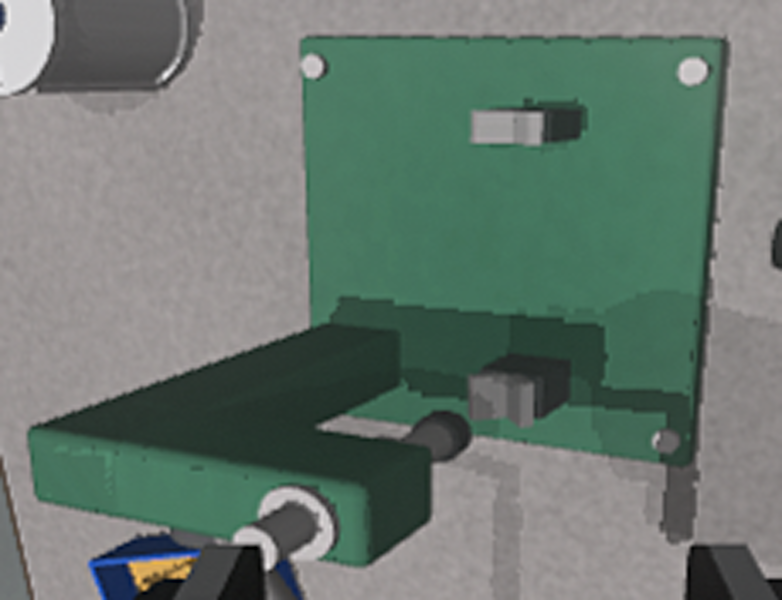

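```bash
python3 - <<'E'
from h import *
R=toolB(7,38);a=R[:,2];print(a)
rel([.38,.12,.36],toolB(2,32))
rel(np.array([.519,.308,.095])-.17*a,R)
E
```

```text
[ 0.61107243  0.07503026 -0.78801075]
x -0.1761 y 0.0618 z -0.0066  wx 6.92 wy -3.93 wz -7.21 | n 4.5
x -0.3541 y 0.1028 z 0.1188  wx 12.88 wy -6.93 wz -11.28 | n 9.3
```

>>> {"api": "play_rows", "payload": {"targets": [{"fingers": 0.3, "x": -0.176, "y": 0.062, "z": -0.007, "wx": 7, "wy": -4, "wz": -7.2}, {"fingers": 0.3, "x": -0.176, "y": 0.062, "z": -0.007, "wx": 7, "wy": -4, "wz": -7.2}, {"fingers": 0.3, "x": -0.176, "y": 0.062, "z": -0.007, "wx": 7, "wy": -4, "wz": -7.2}, {"fingers": 0.3, "x": -0.176, "y": 0.062, "z": -0.007, "wx": 7, "wy": -4, "wz": -7.2}, {"fingers": 0.3, "x": -0.176, "y": 0.062, "z": -0.007, "wx": 7, "wy": -4, "wz": -7.2}, {"fingers": 0.3, "x": -0.354, "y": 0.103, "z": 0.119, "wx": 12.9, "wy": -6.9, "wz": -11.3}, {"fingers": 0.3, "x": -0.354, "y": 0.103, "z": 0.119, "wx": 12.9, "wy": -6.9, "wz": -11.3}, {"fingers": 0.3, "x": -0.354, "y": 0.103, "z": 0.119, "wx": 12.9, "wy": -6.9, "wz": -11.3}, {"fingers": 0.3, "x": -0.354, "y": 0.103, "z": 0.119, "wx": 12.9, "wy": -6.9, "wz": -11.3}, {"fingers": 0.3, "x": -0.354, "y": 0.103, "z": 0.119, "wx": 12.9, "wy": -6.9, "wz": -11.3}, {"fingers": 0.3, "x": -0.354, "y": 0.103, "z": 0.119, "wx": 12.9, "wy": -6.9, "wz": -11.3}, {"fingers": 0.3, "x": -0.354, "y": 0.103, "z": 0.119, "wx": 12.9, "wy": -6.9, "wz": -11.3}, {"fingers": 0.3, "x": -0.354, "y": 0.103, "z": 0.119, "wx": 12.9, "wy": -6.9, "wz": -11.3}]}}

```text
time: 9.6
ee_pos: [0.414, 0.2952, 0.2275]
tcp_rot: [-142.1, -0.2, -82.9]
wrist_force: [0.6, 0.5, 0.2]
opening: 0.0554
```

```bash
python3 look.py w3 clip_seat:.095 tube_center:.095 rack:0 rack_rail:.245
```

```text
9.6 [0.414  0.2952 0.2275] [-142.06   -0.16  -82.89] [ 48.1 -31.8 -30.1  61.2 -23.9 -55.7] 0.05544838124301824 [0.6 0.5 0.2]
clip_seat [174.8, 246.3] 0.66 atz [0.5207 0.3129 0.095 ] depth [0.515 0.309 0.103]
tube_center [174.4, 486.1] 0.89 atz [0.3477 0.2612 0.095 ] depth [0.349 0.279 0.014]
tube_center [175.0, 250.2] 0.87 atz [0.5163 0.3118 0.095 ] depth [0.511 0.309 0.102]
rack [158.1, 299.6] 0.6 atz [0.5198 0.3131 0.    ] depth [0.498 0.3   0.043]
rack_rail [217.1, 68.0] 0.83 atz [0.5428 0.3152 0.245 ] depth [0.535 0.311 0.248]
```

View pics/w3.png

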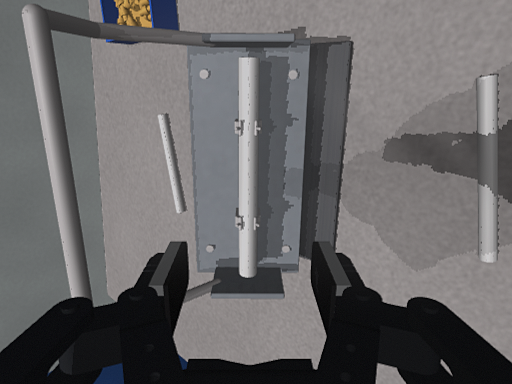

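```bash
python3 - <<'E'
from h import *
z=np.load('w3.npz');p=z['p'];d=z['d'];K=z['K']
k=dict(fx=K[0],fy=K[1],cx=K[2],cy=K[3],camera_from_world=z['T'])
P=cloud(k,d)
# panel frame: use depth; points in window cols 225..275
o=-z['T'][:3,:3].T@z['T'][:3,3]
import scipy.optimize as so
W=np.zeros(d.shape,bool);W[57:278,225:275]=1
cand=W&(P[...,2]>.085)&(P[...,2]<.125)
X=P[cand];print(len(X))
# robust cylinder r=9 fit: params y-dir yaw, tilt, offset x,z at y=.31
def ax(q): 
    u=np.array([-np.sin(q[0]),np.cos(q[0]),q[1]]);return np.array([q[2],.31,q[3]]),u/np.linalg.norm(u)
def res(q):
    c,u=ax(q);v=X-c;return np.linalg.norm(v-np.outer(v@u,u),axis=1)-.009
s=so.least_squares(res,[.12,0,.518,.095],loss='soft_l1',f_scale=.001);q=s.x
c,u=ax(q);v=X-c;t=v@u;ok=abs(res(q))<.003
print('yaw',np.degrees(q[0]),'slope',q[1],'inl',ok.sum(),np.median(abs(res(q)[ok])))
lo,hi=np.percentile(t[ok],[0.3,99.7]);print(lo,hi,'len',hi-lo,'ends min',t[ok].min(),t[ok].max())
print('center',(c+u*(lo+hi)/2).round(4),'plane z',P[:,:,2].shape)
# clips in image rows ~127, 215 => check
for r in (127,216): print(P[r,248], (P[r,248]-c)@u)
E
```

```text
5901
yaw 6.326437850002948 slope 0.0012651037400038334 inl 4265 0.0006721636052245093
-0.09644158846691114 0.11211250406011501 len 0.20855409252702617 ends min -0.09722470916292054 0.11284302575903918
center [0.5189 0.3178 0.0956] plane z (384, 512)
[0.51855274 0.26773492 0.10246394] -0.0418625165928615
[0.50899805 0.34816061 0.10158355] 0.039125083386825375
```

```bash
python3 - <<'E'
from h import *
R=toolB(6.5,38);a=R[:,2];G=np.array([.5205,.302,.0955])
for s in (-.08,-.03,.008): rel(G+s*a,R)
E
```

```text
x 0.0047 y -0.0002 z 0.0913  wx -0.15 wy 0.31 wz 0.38 | n 2.2
x 0.0049 y -0.0001 z 0.1413  wx -0.15 wy 0.31 wz 0.38 | n 3.4
x 0.0051 y -0.0000 z 0.1793  wx -0.15 wy 0.31 wz 0.38 | n 4.3
```

>>> {"api": "play_rows", "payload": {"targets": [{"fingers": 0.3, "x": 0.005, "y": 0, "z": 0.04, "wz": 0.4}, {"fingers": 0.3, "x": 0.005, "y": 0, "z": 0.08, "wz": 0.4}, {"fingers": 0.3, "x": 0.005, "y": 0, "z": 0.11, "wz": 0.4}, {"fingers": 0.3, "x": 0.005, "y": 0, "z": 0.135, "wz": 0.4}, {"fingers": 0.3, "x": 0.005, "y": 0, "z": 0.155, "wz": 0.4}, {"fingers": 0.3, "x": 0.005, "y": 0, "z": 0.17, "wz": 0.4}, {"fingers": 0.3, "x": 0.005, "y": 0, "z": 0.179, "wz": 0.4}, {"fingers": 0.3, "x": 0.005, "y": 0, "z": 0.179, "wz": 0.4}]}}

```text
$.targets[0]: bad value
```

```bash
python3 look.py w4
```

```text
9.85 [0.4148 0.2942 0.2302] [-1.4185e+02  1.0000e-02 -8.3010e+01] [ 47.9 -32.  -30.1  61.2 -23.9 -55.7] 0.05582644503773572 [ 0.1 -0.1  0.9]
```

View pics/w4.png

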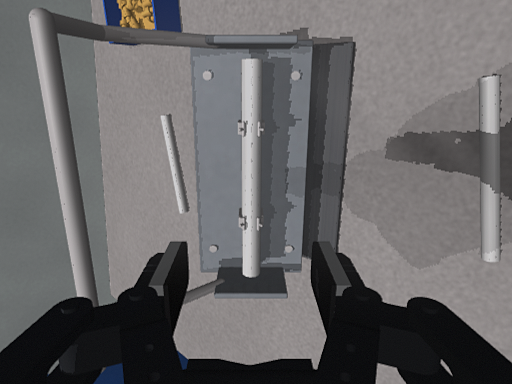

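```bash
cat > fit.py <<'E'
from h import *
import scipy.optimize as so, sys
n=sys.argv[1]; r0,r1,c0,c1=map(int,sys.argv[2:6]); zlo,zhi=float(sys.argv[6]),float(sys.argv[7]); g=[float(a) for a in sys.argv[8:12]] # yaw(rad) ,ymid,x,z
z=np.load(n+'.npz');p=z['p'];d=z['d'];K=z['K']
k=dict(fx=K[0],fy=K[1],cx=K[2],cy=K[3],camera_from_world=z['T'])
P=cloud(k,d);W=np.zeros(d.shape,bool);W[r0:r1,c0:c1]=1
X=P[W&(P[...,2]>zlo)&(P[...,2]<zhi)]
def ax(q): 
    u=np.array([-np.sin(q[0]),np.cos(q[0]),q[1]]);return np.array([q[2],g[1],q[3]]),u/np.linalg.norm(u)
def res(q):
    c,u=ax(q);v=X-c;return np.linalg.norm(v-np.outer(v@u,u),axis=1)-.009
s=so.least_squares(res,[g[0],0,g[2],g[3]],loss='soft_l1',f_scale=.001);q=s.x
c,u=ax(q);t=(X-c)@u;ok=abs(res(q))<.0025
h,e=np.histogram(t[ok],bins=np.arange(t.min(),t.max()+.004,.004));print(h)
lo,hi=t[ok].min(),t[ok].max()
print('n',len(X),ok.sum(),'yaw',np.degrees(q[0]).round(2),'slope deg',np.degrees(q[1]).round(2),'at ymid',c.round(4),'len',hi-lo,'center',(c+u*(lo+hi)/2).round(4))
E
python3 fit.py w4 57 278 225 275 .085 .125 .11 .31 .518 .095
python3 - <<'E'
from h import *
R=toolB(6.5,38);a=R[:,2];G=np.array([.5205,.302,.0955])
for s in (-.08,-.03,.008): rel(G+s*a,R)
E
```

```text
[ 41 112 116 118 113 110 110 109 106 104  99  98  92  79  59  64  78  95
  90  90  89  83  84  83  80  79  70  64  65  64  57  57  49  43  54  64
  37  24  36  38  32  42  33  32  29  33  27  32  26  28  14   0  11  10]
n 6574 3452 yaw 5.62 slope deg 0.24 at ymid [0.5211 0.31   0.0959] len 0.21060613492212515 center [0.5203 0.3182 0.0959]
x 0.0047 y -0.0004 z 0.0911  wx -0.14 wy 0.30 wz 0.39 | n 2.2
x 0.0049 y -0.0003 z 0.1411  wx -0.14 wy 0.30 wz 0.39 | n 3.4
x 0.0051 y -0.0002 z 0.1791  wx -0.14 wy 0.30 wz 0.39 | n 4.3
```

>>> {"api": "play_rows", "payload": {"targets": [{"fingers": 0.3, "x": 0.005, "y": -0.0005, "z": 0.04, "wx": 0, "wy": 0, "wz": 0.4}, {"fingers": 0.3, "x": 0.005, "y": -0.0005, "z": 0.08, "wx": 0, "wy": 0, "wz": 0.4}, {"fingers": 0.3, "x": 0.005, "y": -0.0005, "z": 0.11, "wx": 0, "wy": 0, "wz": 0.4}, {"fingers": 0.3, "x": 0.005, "y": -0.0005, "z": 0.135, "wx": 0, "wy": 0, "wz": 0.4}, {"fingers": 0.3, "x": 0.005, "y": -0.0005, "z": 0.155, "wx": 0, "wy": 0, "wz": 0.4}, {"fingers": 0.3, "x": 0.005, "y": -0.0005, "z": 0.17, "wx": 0, "wy": 0, "wz": 0.4}, {"fingers": 0.3, "x": 0.005, "y": -0.0005, "z": 0.179, "wx": 0, "wy": 0, "wz": 0.4}, {"fingers": 0.3, "x": 0.005, "y": -0.0005, "z": 0.179, "wx": 0, "wy": 0, "wz": 0.4}]}}

```text
time: 10.57
ee_pos: [0.5252, 0.3023, 0.0866]
tcp_rot: [-142.0, 0.1, -83.3]
wrist_force: [-0.2, -0.1, -0.2]
opening: 0.056
```

```bash
python3 look.py w5
```

```text
10.5667 [0.5252 0.3023 0.0866] [-1.4204e+02  1.1000e-01 -8.3330e+01] [ 38.3 -17.4 -36.8  37.  -18.7 -64.1] 0.05600366836139134 [-0.2 -0.1 -0.2]
```

View pics/w5.png

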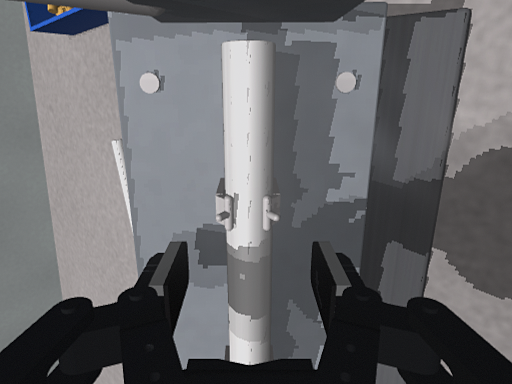

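>>> {"api": "play_rows", "payload": {"targets": [{"fingers": -1, "x": 0, "y": 0, "z": 0, "wx": 0, "wy": 0, "wz": 0}, {"fingers": -1, "x": 0, "y": 0, "z": 0, "wx": 0, "wy": 0, "wz": 0}, {"fingers": -1, "x": 0, "y": 0, "z": 0, "wx": 0, "wy": 0, "wz": 0}, {"fingers": -1, "x": 0, "y": 0, "z": 0, "wx": 0, "wy": 0, "wz": 0}, {"fingers": -1, "x": 0, "y": 0, "z": 0, "wx": 0, "wy": 0, "wz": 0}, {"fingers": -1, "x": 0, "y": 0, "z": 0, "wx": 0, "wy": 0, "wz": 0}], "grip_force": 80}}

```text
time: 11.12
ee_pos: [0.5248, 0.3036, 0.0894]
tcp_rot: [-141.9, 0.2, -83.2]
wrist_force: [-6.8, -2.6, 5.0]
opening: 0.0155
```

>>> {"api": "play_rows", "payload": {"targets": [{"fingers": -1, "x": 0, "y": 0, "z": -0.006, "wx": 0, "wy": 0, "wz": 0}, {"fingers": -1, "x": 0, "y": 0, "z": -0.012, "wx": 0, "wy": 0, "wz": 0}, {"fingers": -1, "x": 0, "y": 0, "z": -0.018, "wx": 0, "wy": 0, "wz": 0}, {"fingers": -1, "x": 0, "y": 0, "z": -0.025, "wx": 0, "wy": 0, "wz": 0}, {"fingers": -1, "x": 0, "y": 0, "z": -0.035, "wx": 0, "wy": 0, "wz": 0}, {"fingers": -1, "x": 0, "y": 0, "z": -0.05, "wx": 0, "wy": 0, "wz": 0}, {"fingers": -1, "x": 0, "y": 0, "z": -0.07, "wx": 0, "wy": 0, "wz": 0}, {"fingers": -1, "x": 0, "y": 0, "z": -0.1, "wx": 0, "wy": 0, "wz": 0}, {"fingers": -1, "x": 0, "y": 0, "z": -0.1, "wx": 0, "wy": 0, "wz": 0}, {"fingers": -1, "x": 0, "y": 0, "z": -0.1, "wx": 0, "wy": 0, "wz": 0}]}}

```text
time: 11.95
ee_pos: [0.4636, 0.2965, 0.1692]
tcp_rot: [-141.8, 0.3, -83.2]
wrist_force: [-1.3, 0.2, -2.9]
opening: 0.016
```

```bash
python3 look.py w6
```

```text
11.95 [0.4636 0.2965 0.1692] [-141.78    0.3   -83.18] [ 43.  -27.4 -34.3  50.5 -21.2 -60. ] 0.015954380165037637 [-1.3  0.2 -2.9]
```

View pics/w6.png

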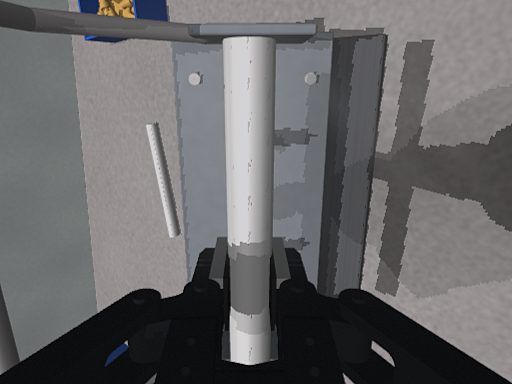

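```bash
cat > held.py <<'E'
from h import *
import scipy.optimize as so, sys
n=sys.argv[1]; r0,r1,c0,c1=map(int,sys.argv[2:6])
z=np.load(n+'.npz');d=z['d'];K=z['K']
# tool pose from camera (fixed mount)
Rct=np.array([[0,-.953,-.302],[1,0,0],[0,-.302,.953]]);tct=np.array([.0777,0,-.1327])
k=dict(fx=K[0],fy=K[1],cx=K[2],cy=K[3],camera_from_world=np.eye(4))
Pc=cloud(k,d); P=Pc@Rct.T+tct
W=np.zeros(d.shape,bool);W[r0:r1,c0:c1]=1
X=P[W&(P[...,2]>-.03)&(P[...,2]<.01)&(abs(P[...,1])<.02)]
def ax(q):
    u=np.array([1,q[0],q[1]]);return np.array([0,q[2],q[3]]),u/np.linalg.norm(u)
def res(q):
    c,u=ax(q);v=X-c;return np.linalg.norm(v-np.outer(v@u,u),axis=1)-.009
q=so.least_squares(res,[0,0,0,-.008],loss='soft_l1',f_scale=.001).x
c,u=ax(q);t=(X-c)@u;ok=abs(res(q))<.0025
print('n',len(X),ok.sum(),'slopes deg y,z',np.degrees(q[:2]).round(2),'y0,z0',q[2:].round(4),'x range',t[ok].min().round(4),t[ok].max().round(4),'center x',(t[ok].max()-.1).round(4), 'ctr tool',(c+u*(t[ok].max()-.1)).round(4))
E
python3 held.py w6 30 235 215 285
```

```text
n 9786 9786 slopes deg y,z [-0.24 -0.12] y0,z0 [ 0.0001 -0.0087] x range 0.0198 0.0907 center x -0.0093 ctr tool [-0.0093  0.0002 -0.0087]
```

```bash
cat >> h.py <<'E'
CT=np.array([-.0093,0,-.0087])
C=np.array([.5557,-.0741,.065]); PY=-6.2
def tcp(ctr,R): return np.array(ctr)-R@CT
def pr(v): return C+frame(PY)@np.array(v)
E
python3 - <<'E'
from h import *
R=toolB(PY,35)
rel([.37,.2,.17],toolB(3,37))
rel(tcp(pr([-.15,0,.06]),R),R)
rel(tcp(pr([-.13,0,.022]),R),R)
E
```

```text
x 0.0843 y 0.0803 z -0.0666  wx -1.11 wy 2.49 wz 2.88 | n 3.2
x 0.3551 y 0.1051 z -0.0211  wx -3.08 wy 7.92 wz 10.31 | n 8.9
x 0.3598 y 0.1132 z 0.0208  wx -3.08 wy 7.92 wz 10.31 | n 9.1
```

>>> {"api": "play_rows", "payload": {"targets": [{"fingers": -1, "x": 0.03, "y": 0.03, "z": -0.026, "wx": -0.4, "wy": 0.8, "wz": 1}, {"fingers": -1, "x": 0.057, "y": 0.054, "z": -0.045, "wx": -0.8, "wy": 1.6, "wz": 2}, {"fingers": -1, "x": 0.0843, "y": 0.0803, "z": -0.0666, "wx": -1.1, "wy": 2.5, "wz": 2.9}, {"fingers": -1, "x": 0.12, "y": 0.084, "z": -0.062, "wx": -1.4, "wy": 3, "wz": 4}, {"fingers": -1, "x": 0.156, "y": 0.088, "z": -0.055, "wx": -1.7, "wy": 4, "wz": 5}, {"fingers": -1, "x": 0.192, "y": 0.091, "z": -0.049, "wx": -2, "wy": 5, "wz": 6}, {"fingers": -1, "x": 0.228, "y": 0.094, "z": -0.043, "wx": -2.3, "wy": 5.8, "wz": 7}, {"fingers": -1, "x": 0.264, "y": 0.097, "z": -0.037, "wx": -2.5, "wy": 6.5, "wz": 8}, {"fingers": -1, "x": 0.3, "y": 0.1, "z": -0.031, "wx": -2.8, "wy": 7.2, "wz": 9.2}, {"fingers": -1, "x": 0.33, "y": 0.103, "z": -0.025, "wx": -3.1, "wy": 7.9, "wz": 10.3}, {"fingers": -1, "x": 0.355, "y": 0.105, "z": -0.021, "wx": -3.1, "wy": 7.9, "wz": 10.3}, {"fingers": -1, "x": 0.36, "y": 0.109, "z": 0, "wx": -3.1, "wy": 7.9, "wz": 10.3}, {"fingers": -1, "x": 0.36, "y": 0.113, "z": 0.021, "wx": -3.1, "wy": 7.9, "wz": 10.3}, {"fingers": -1, "x": 0.36, "y": 0.113, "z": 0.021, "wx": -3.1, "wy": 7.9, "wz": 10.3}, {"fingers": -1, "x": 0.36, "y": 0.113, "z": 0.021, "wx": -3.1, "wy": 7.9, "wz": 10.3}]}}

```text
time: 13.25
ee_pos: [0.4354, -0.0719, 0.0774]
tcp_rot: [-145.6, -0.0, -96.3]
wrist_force: [0.8, 0.1, -1.2]
opening: 0.0152
```

```bash
python3 look.py w7; python3 held.py w7 30 235 215 285; python3 - <<'E'
from h import *
p,R0,o=cur(); print('tube ctr',(p+R0@CT).round(4), 'in press',(frame(PY).T@(p+R0@CT-C)).round(4), o['q'].round(0))
R=toolB(PY,35)
for v in ([-.10,0,.022],[0,0,.022],[0,0,.0]): rel(tcp(pr(v),R),R)
p,d=bot.camera('scene');cv2.imwrite('pics/s7.png',cv2.resize(p[90:340,110:380],None,fx=2.9,fy=2.3,interpolation=2))
E
```

```text
13.25 [ 0.4354 -0.0719  0.0774] [-1.456e+02 -2.000e-02 -9.626e+01] [-11.  -48.4 -54.2  49.9   2.7 -93.9] 0.015205236404900426 [ 0.8  0.1 -1.2]
n 9803 9803 slopes deg y,z [-0.2  -0.09] y0,z0 [ 0.0001 -0.0088] x range 0.0203 0.0907 center x -0.0093 ctr tool [-0.0093  0.0001 -0.0088]
tube ctr [ 0.4324 -0.0617  0.0864] in press [-0.1239 -0.001   0.0214] [-11. -48. -54.  50.   3. -94.]
x -0.0010 y -0.0201 z 0.0131  wx 0.45 wy -0.02 wz 0.03 | n 0.6
x -0.0009 y -0.1025 z 0.0698  wx 0.45 wy -0.02 wz 0.03 | n 3.0
x -0.0009 y -0.0900 z 0.0879  wx 0.45 wy -0.02 wz 0.03 | n 3.0
```

View pics/w7.png

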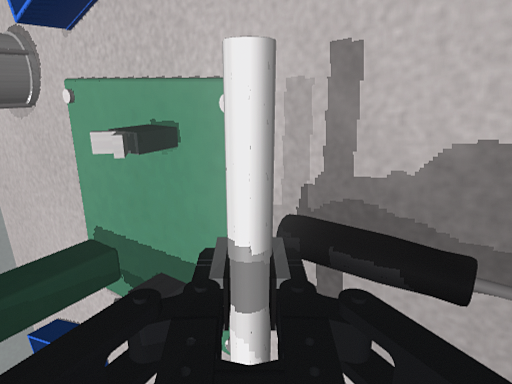

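View pics/s7.png

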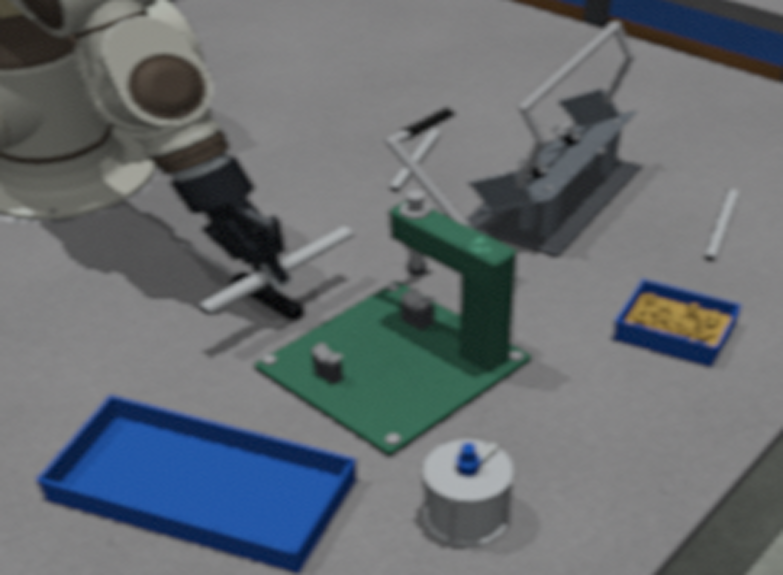

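```bash
python3 - <<'E'
from h import *
z=np.load('w7.npz');p=z['p'];d=z['d'];K=z['K']
k=dict(fx=K[0],fy=K[1],cx=K[2],cy=K[3],camera_from_world=z['T'])
P=cloud(k,d)
hsv=cv2.cvtColor(p,cv2.COLOR_BGR2HSV);g=(hsv[...,0]>60)&(hsv[...,0]<90)&(hsv[...,1]>80)
Q=P[120:165,80:185];m=(Q[...,2]>.05)&(Q[...,2]<.072);X=Q[m]
print(len(X),cv2.minAreaRect((X[:,:2]*1000).astype(np.float32)),np.percentile(X[:,2],[5,50,95]))
print('plate z',np.median(P[180:220,100:200,2]), 'pred block',pr([0,-.05,0]))
L=X@frame(PY)[:,0]; L0=C@frame(PY)[:,0]
for a in np.arange(-.018,.018,.003):
    s=X[(L-L0>a)&(L-L0<a+.003)]; print(round(a+.0015,4),len(s),np.median(s[:,2]).round(4) if len(s) else '')
E
```

```text
886 ((550.513916015625, -123.64374542236328), (14.375163078308105, 31.056638717651367), 84.03902435302734) [0.05287501 0.06058366 0.06413338]
plate z 0.014781231385565308 pred block [ 0.55030003 -0.12380755  0.065     ]
-0.0165 3 0.0609
-0.0135 173 0.0614
-0.0105 139 0.0631
-0.0075 36 0.054
-0.0045 24 0.0518
-0.0015 5 0.0537
0.0015 10 0.0561
0.0045 133 0.0567
0.0075 162 0.0594
0.0105 162 0.0623
0.0135 37 0.0636
0.0165 2 0.0601
```

>>> {"api": "play_rows", "payload": {"targets": [{"fingers": -1, "x": -0.001, "y": -0.02, "z": 0.013, "wx": 0.4, "wy": 0, "wz": 0}, {"fingers": -1, "x": -0.001, "y": -0.045, "z": 0.03, "wx": 0.4, "wy": 0, "wz": 0}, {"fingers": -1, "x": -0.001, "y": -0.07, "z": 0.0475, "wx": 0.4, "wy": 0, "wz": 0}, {"fingers": -1, "x": -0.001, "y": -0.09, "z": 0.061, "wx": 0.4, "wy": 0, "wz": 0}, {"fingers": -1, "x": -0.001, "y": -0.1025, "z": 0.07, "wx": 0.4, "wy": 0, "wz": 0}, {"fingers": -1, "x": -0.001, "y": -0.1025, "z": 0.07, "wx": 0.4, "wy": 0, "wz": 0}, {"fingers": -1, "x": -0.001, "y": -0.1025, "z": 0.07, "wx": 0.4, "wy": 0, "wz": 0}, {"fingers": -1, "x": -0.001, "y": -0.1025, "z": 0.07, "wx": 0.4, "wy": 0, "wz": 0}]}}

```text
time: 14.02
ee_pos: [0.56, -0.0833, 0.0804]
tcp_rot: [-145.0, -0.0, -96.1]
wrist_force: [-0.4, 0.6, -2.4]
opening: 0.0162
```

```bash
python3 look.py w8;  python3 - <<'E'
from h import *
p,R0,o=cur(); print('tube ctr',(p+R0@CT).round(4), 'in press',(frame(PY).T@(p+R0@CT-C)).round(4), o['wrist_force'],o['q'].round(0))
R=toolB(PY,35)
for v in ([-.0,0,.01],[0,0,.0],[0,0,-.002]): rel(tcp(pr(v),R),R)
E
```

```text
14.0167 [ 0.56   -0.0833  0.0804] [-1.4499e+02 -3.0000e-02 -9.6120e+01] [ -9.3 -25.4 -42.3  38.1   1.8 -92.7] 0.016188209972911836 [-0.4  0.6 -2.4]
tube ctr [ 0.5558 -0.0736  0.0876] in press [0.     0.0005 0.0226] [ 0.5818272  -0.42051842 -2.79479441] [ -9. -25. -42.  38.   2. -93.]
x 0.0005 y 0.0073 z 0.0103  wx -0.03 wy 0.00 wz 0.07 | n 0.3
x 0.0005 y 0.0130 z 0.0185  wx -0.03 wy 0.00 wz 0.07 | n 0.5
x 0.0005 y 0.0142 z 0.0201  wx -0.03 wy 0.00 wz 0.07 | n 0.6
```

View pics/w8.png

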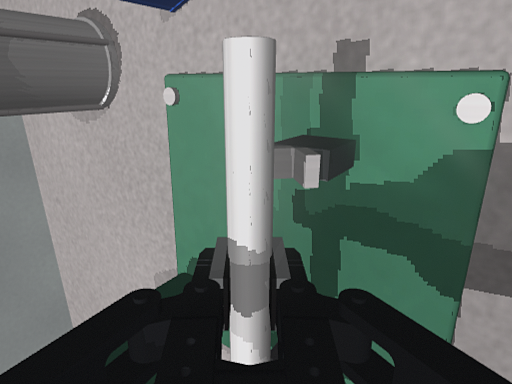

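>>> {"api": "play_rows", "payload": {"targets": [{"fingers": -1, "x": 0.0005, "y": 0.0035, "z": 0.005, "wx": 0, "wy": 0, "wz": 0}, {"fingers": -1, "x": 0.0005, "y": 0.007, "z": 0.01, "wx": 0, "wy": 0, "wz": 0}, {"fingers": -1, "x": 0.0005, "y": 0.01, "z": 0.0145, "wx": 0, "wy": 0, "wz": 0}, {"fingers": -1, "x": 0.0005, "y": 0.0125, "z": 0.0175, "wx": 0, "wy": 0, "wz": 0}, {"fingers": -1, "x": 0.0005, "y": 0.013, "z": 0.0185, "wx": 0, "wy": 0, "wz": 0}, {"fingers": -1, "x": 0.0005, "y": 0.013, "z": 0.0185, "wx": 0, "wy": 0, "wz": 0}]}}

```text
time: 14.57
ee_pos: [0.5599, -0.0847, 0.0585]
tcp_rot: [-144.9, -0.0, -96.2]
wrist_force: [-14.3, 3.0, 12.1]
opening: 0.0156
```

```bash
python3 look.py w9;  python3 - <<'E'
from h import *
p,R0,o=cur(); print('tube ctr',(p+R0@CT).round(4), 'in press',(frame(PY).T@(p+R0@CT-C)).round(4), o['wrist_force'])
E
```

```text
14.5667 [ 0.5599 -0.0847  0.0585] [-1.4491e+02 -2.0000e-02 -9.6220e+01] [ -9.5 -24.5 -44.3  35.2   1.9 -92.7] 0.015551410375385571 [-14.3   3.   12.1]
tube ctr [ 0.5559 -0.0749  0.0656] in press [ 0.0003 -0.0007  0.0006] [-14.74670247   2.14556052  12.51531584]
```

View pics/w9.png

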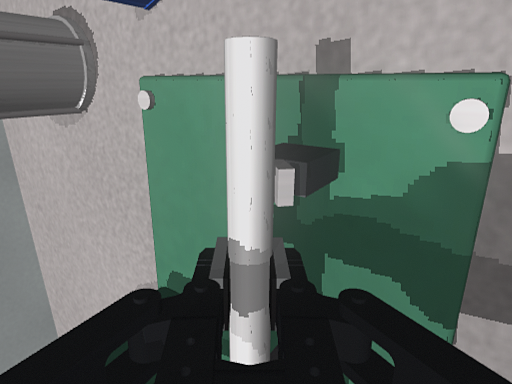

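>>> {"api": "play_rows", "payload": {"targets": [{"fingers": -1, "x": 0, "y": 0.0008, "z": -0.0006, "wx": 0, "wy": 0, "wz": 0}, {"fingers": -1, "x": 0, "y": 0.0013, "z": -0.0009, "wx": 0, "wy": 0, "wz": 0}, {"fingers": -1, "x": 0, "y": 0.0013, "z": -0.0009, "wx": 0, "wy": 0, "wz": 0}, {"fingers": -1, "x": 0, "y": 0.0013, "z": -0.0009, "wx": 0, "wy": 0, "wz": 0}]}}

```text
time: 14.95
ee_pos: [0.5595, -0.0847, 0.0589]
tcp_rot: [-144.8, -0.0, -96.2]
wrist_force: [4.9, 0.7, 2.7]
opening: 0.0157
```

>>> {"api": "play_rows", "payload": {"targets": [{"fingers": -0.55, "x": 0, "y": 0, "z": 0, "wx": 0, "wy": 0, "wz": 0}, {"fingers": -0.4, "x": 0, "y": 0, "z": 0, "wx": 0, "wy": 0, "wz": 0}, {"fingers": -0.2, "x": 0, "y": 0, "z": 0, "wx": 0, "wy": 0, "wz": 0}, {"fingers": -0.2, "x": 0, "y": 0, "z": 0, "wx": 0, "wy": 0, "wz": 0}, {"fingers": -0.2, "x": 0, "y": 0, "z": 0, "wx": 0, "wy": 0, "wz": 0}]}}

```text
time: 15.37
ee_pos: [0.5578, -0.0844, 0.0567]
tcp_rot: [-145.0, -0.0, -96.2]
wrist_force: [0.2, 0.7, 0.1]
opening: 0.0344
```

```bash
python3 look.py w10
```

```text
15.3667 [ 0.5578 -0.0844  0.0567] [-1.4505e+02 -3.0000e-02 -9.6220e+01] [ -9.5 -24.7 -44.5  35.3   1.9 -92.7] 0.03439751078524036 [0.2 0.7 0.1]
```

View pics/w10.png

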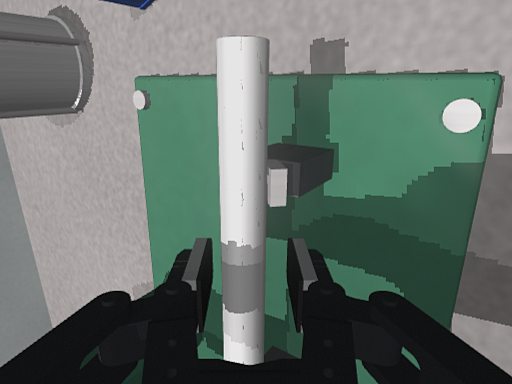

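```bash
python3 - <<'E'
from h import *
p,R0,o=cur()
H=np.array([.516,.082,.277]);R=toolB(PY,20)
rel(p-.2*R0[:,2])
rel(H-.1*R[:,2],R)
E
```

```text
x 0.0000 y 0.0000 z -0.2000  wx 0.00 wy 0.00 wz 0.00 | n 4.8
x -0.1607 y -0.1031 z -0.3113  wx -14.97 wy -0.03 wz 0.00 | n 8.8
```

>>> {"api": "play_rows", "payload": {"targets": [{"fingers": -0.2, "x": 0, "y": -0.0015, "z": -0.02, "wx": 0, "wy": 0, "wz": 0}, {"fingers": -0.2, "x": 0, "y": -0.0015, "z": -0.05, "wx": 0, "wy": 0, "wz": 0}, {"fingers": 0.1, "x": 0, "y": -0.0015, "z": -0.09, "wx": 0, "wy": 0, "wz": 0}, {"fingers": 0.1, "x": 0, "y": 0, "z": -0.13, "wx": 0, "wy": 0, "wz": 0}, {"fingers": 0.1, "x": 0, "y": 0, "z": -0.17, "wx": -2, "wy": 0, "wz": 0}, {"fingers": 0.1, "x": -0.01, "y": 0, "z": -0.21, "wx": -4, "wy": 0, "wz": 0}, {"fingers": 0.1, "x": -0.03, "y": -0.01, "z": -0.245, "wx": -6, "wy": 0, "wz": 0}, {"fingers": 0.1, "x": -0.055, "y": -0.03, "z": -0.275, "wx": -9, "wy": 0, "wz": 0}, {"fingers": 0.1, "x": -0.085, "y": -0.055, "z": -0.295, "wx": -12, "wy": 0, "wz": 0}, {"fingers": 0.1, "x": -0.115, "y": -0.075, "z": -0.305, "wx": -15, "wy": 0, "wz": 0}, {"fingers": 0.1, "x": -0.145, "y": -0.095, "z": -0.311, "wx": -15, "wy": 0, "wz": 0}, {"fingers": 0.1, "x": -0.161, "y": -0.103, "z": -0.311, "wx": -15, "wy": 0, "wz": 0}, {"fingers": 0.1, "x": -0.161, "y": -0.103, "z": -0.311, "wx": -15, "wy": 0, "wz": 0}, {"fingers": 0.1, "x": -0.161, "y": -0.103, "z": -0.311, "wx": -15, "wy": 0, "wz": 0}]}}

```text
time: 16.58
ee_pos: [0.4825, 0.0868, 0.3704]
tcp_rot: [-160.1, -0.1, -96.1]
wrist_force: [-0.2, -1.0, -0.2]
opening: 0.0469
```

```bash
python3 look.py w11 lever_grip:.276 foot:.11; python3 - <<'E'
from h import *
p,d=bot.camera('side');np.savez('side11.npz',p=p,d=d);cv2.imwrite('pics/s11.png',cv2.resize(p[140:384,110:380],None,fx=2.9,fy=2.4,interpolation=2))
E
```

```text
16.5833 [0.4825 0.0868 0.3704] [-1.6007e+02 -7.0000e-02 -9.6100e+01] [ 14.  -17.1   1.9  90.2  -6.8 -71.1] 0.046939302725304485 [-0.2 -1.  -0.2]
lever_grip [192.5, 245.5] 0.63 atz [0.5203 0.082  0.276 ] depth [0.517 0.079 0.286]
lever_grip [15.1, 263.9] 0.54 atz [ 0.4961 -0.0302  0.276 ] depth [ 0.558 -0.073  0.074]
foot [83.6, 252.5] 0.55 atz [0.5657 0.0031 0.11  ] depth [0.543 0.005 0.177]
```

View pics/w11.png

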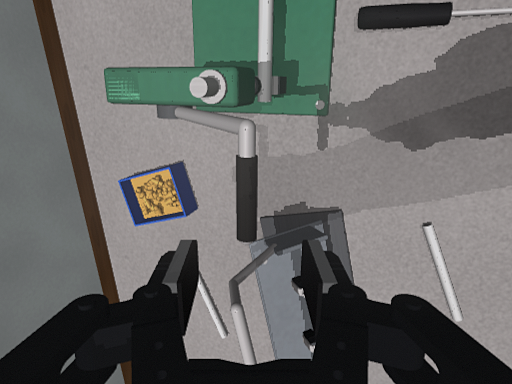

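View pics/s11.png

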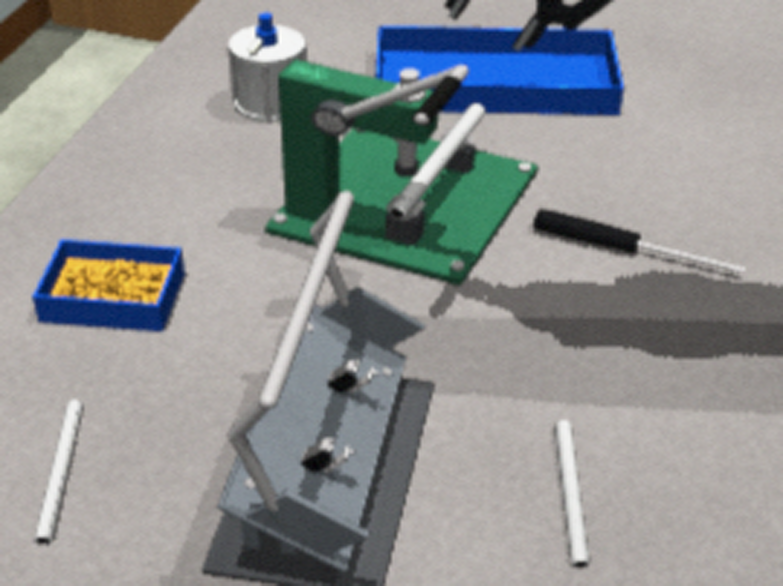

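```bash
python3 - <<'E'
from h import *
import scipy.optimize as so
z=np.load('w11.npz');p=z['p'];d=z['d'];K=z['K']
k=dict(fx=K[0],fy=K[1],cx=K[2],cy=K[3],camera_from_world=z['T'])
P=cloud(k,d);W=np.zeros(d.shape,bool);W[150:246,230:264]=1
dark=p.max(-1)<75
X=P[W&(P[...,2]>.255)&(P[...,2]<.30)&dark];print(len(X))
def ax(q):
    u=np.array([-np.sin(q[0]),np.cos(q[0]),q[1]]);return np.array([q[2],.08,q[3]]),u/np.linalg.norm(u)
def res(q):
    c,u=ax(q);v=X-c;return np.linalg.norm(v-np.outer(v@u,u),axis=1)-.0075
q=so.least_squares(res,[np.radians(PY),0,.517,.276],loss='soft_l1',f_scale=.001).x
c,u=ax(q);t=(X-c)@u;ok=abs(res(q))<.003
h=np.histogram(t[ok],bins=np.arange(-.05,.06,.005));print(h[0]);print(np.degrees(q[:2]),ok.sum(),t[ok].min(),t[ok].max())
lo,hi=np.percentile(t[ok],[.5,99.5]);g=c+u*(lo+hi)/2
print('grip',g.round(4),'press frame',(frame(PY).T@(g-C)).round(4),g[2])
# tube fit in side view
z=np.load('side11.npz');k=bot.get_calibration('side');P=cloud(k,z['d'])
L=(P-C)@frame(PY)
m=(abs(L[...,0])<.02)&(abs(L[...,1])<.11)&(L[...,2]>.0)&(L[...,2]<.015)&(z['p'].min(-1)>130)
X=L[m];print(len(X))
def res2(q):
    u=np.array([q[0],1,q[1]]);u/=np.linalg.norm(u);v=X-np.array([q[2],0,q[3]]);return np.linalg.norm(v-np.outer(v@u,u),axis=1)-.009
q=so.least_squares(res2,[0,0,0,0],loss='soft_l1',f_scale=.001).x;print('tube in cradle slopes',q[:2],'x,z',q[2:],'y',X[:,1].min(),X[:,1].max())
E
```

```text
1714
[  0   0   0   0  13 167 150 147 145 136 134 140 129 130 132 126 126  39
   0   0   0]
[-6.17840026 -0.09716817] 1714 -0.026020136205331765 0.03727556867287963
grip [0.5194 0.0855 0.2773] press frame [-0.0533  0.1547  0.2123] 0.2773450595473229
273
tube in cradle slopes [-0.00435431  0.00011158] x,z [0.00115096 0.00038745] y -0.10327489545399807 0.09822108620320671
```

```bash
python3 - <<'E'
from h import *
G=np.array([.5194,.0855,.2773]);R=toolB(PY,20)
for s in(-.03,.008): rel(G+s*R[:,2],R)
E
```

```text
x -0.0046 y -0.0032 z 0.0708  wx -0.01 wy -0.06 wz -0.05 | n 1.7
x -0.0046 y -0.0032 z 0.1088  wx -0.01 wy -0.06 wz -0.05 | n 2.6
```

>>> {"api": "play_rows", "payload": {"targets": [{"fingers": 0.1, "x": -0.0045, "y": -0.003, "z": 0.03, "wx": 0, "wy": 0, "wz": 0}, {"fingers": 0.1, "x": -0.0045, "y": -0.003, "z": 0.06, "wx": 0, "wy": 0, "wz": 0}, {"fingers": 0.1, "x": -0.0045, "y": -0.003, "z": 0.085, "wx": 0, "wy": 0, "wz": 0}, {"fingers": 0.1, "x": -0.0045, "y": -0.003, "z": 0.1, "wx": 0, "wy": 0, "wz": 0}, {"fingers": 0.1, "x": -0.0045, "y": -0.003, "z": 0.109, "wx": 0, "wy": 0, "wz": 0}, {"fingers": 0.1, "x": -0.0045, "y": -0.003, "z": 0.109, "wx": 0, "wy": 0, "wz": 0}, {"fingers": 0.1, "x": -0.0045, "y": -0.003, "z": 0.109, "wx": 0, "wy": 0, "wz": 0}]}}

```text
time: 17.37
ee_pos: [0.5223, 0.0855, 0.2703]
tcp_rot: [-160.0, -0.0, -96.3]
wrist_force: [-0.3, 0.4, 0.7]
opening: 0.0466
```

```bash
python3 look.py w12
```

```text
17.3667 [0.5223 0.0855 0.2703] [-1.5995e+02 -2.0000e-02 -9.6270e+01] [ 12.6 -16.3  -9.1  78.2  -6.4 -72.2] 0.04655774275955085 [-0.3  0.4  0.7]
```

View pics/w12.png

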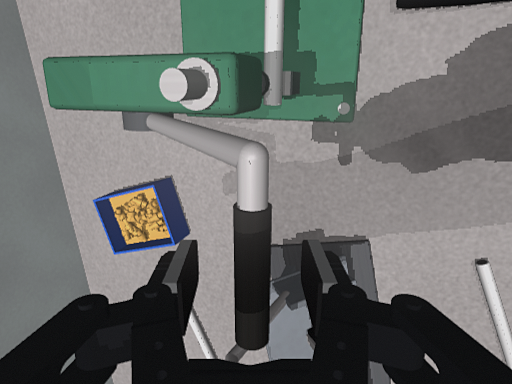

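>>> {"api": "play_rows", "payload": {"targets": [{"fingers": -1, "x": 0, "y": 0, "z": 0, "wx": 0, "wy": 0, "wz": 0}, {"fingers": -1, "x": 0, "y": 0, "z": 0, "wx": 0, "wy": 0, "wz": 0}, {"fingers": -1, "x": 0, "y": 0, "z": 0, "wx": 0, "wy": 0, "wz": 0}, {"fingers": -1, "x": 0, "y": 0, "z": 0, "wx": 0, "wy": 0, "wz": 0}, {"fingers": -1, "x": 0, "y": 0, "z": 0, "wx": 0, "wy": 0, "wz": 0}, {"fingers": -1, "x": 0, "y": 0, "z": 0, "wx": 0, "wy": 0, "wz": 0}], "grip_force": 45}}

```text
time: 17.92
ee_pos: [0.5213, 0.0863, 0.2705]
tcp_rot: [-160.1, -0.0, -96.2]
wrist_force: [-11.7, 0.6, 6.0]
opening: 0.014
```

```bash
python3 - <<'E'
from h import *
p,R0,o=cur();print(p,o['opening'],o['wrist_force'])
F=frame(PY)
def arc(th):
    f=np.radians(40)-th; f0=np.radians(40)
    return F@np.array([-.15*np.cos(f)+.15*np.cos(f0),0,.15*np.sin(f)-.15*np.sin(f0)])
for th in np.r_[np.arange(0.06,.9,.06),.9,.93]:
    s=R0.T@arc(th);print('%.2f  x %.4f y %.4f z %.4f'%(th,*s))
E
```

```text
[0.52128803 0.08626351 0.27047148] 0.013963030505708752 [-11.70328489   0.58397121   5.99416046]
0.06  x -0.0000 y 0.0076 z 0.0047
0.12  x -0.0000 y 0.0150 z 0.0099
0.18  x -0.0000 y 0.0220 z 0.0155
0.24  x -0.0000 y 0.0287 z 0.0216
0.30  x -0.0000 y 0.0350 z 0.0280
0.36  x -0.0000 y 0.0409 z 0.0348
0.42  x -0.0000 y 0.0464 z 0.0419
0.48  x -0.0000 y 0.0515 z 0.0494
0.54  x -0.0000 y 0.0561 z 0.0571
0.60  x -0.0000 y 0.0602 z 0.0651
0.66  x -0.0000 y 0.0638 z 0.0733
0.72  x -0.0000 y 0.0670 z 0.0818
0.78  x -0.0000 y 0.0696 z 0.0904
0.84  x -0.0000 y 0.0717 z 0.0991
0.90  x -0.0000 y 0.0733 z 0.1080
0.90  x -0.0000 y 0.0733 z 0.1080
0.93  x -0.0000 y 0.0739 z 0.1124
```

>>> {"api": "play_rows", "payload": {"targets": [{"fingers": -1, "x": 0, "y": 0.0076, "z": 0.0047, "wx": 0, "wy": 0, "wz": 0}, {"fingers": -1, "x": 0, "y": 0.015, "z": 0.0099, "wx": 0, "wy": 0, "wz": 0}, {"fingers": -1, "x": 0, "y": 0.022, "z": 0.0155, "wx": 0, "wy": 0, "wz": 0}, {"fingers": -1, "x": 0, "y": 0.0287, "z": 0.0216, "wx": 0, "wy": 0, "wz": 0}, {"fingers": -1, "x": 0, "y": 0.035, "z": 0.028, "wx": 0, "wy": 0, "wz": 0}, {"fingers": -1, "x": 0, "y": 0.0409, "z": 0.0348, "wx": 0, "wy": 0, "wz": 0}, {"fingers": -1, "x": 0, "y": 0.0464, "z": 0.0419, "wx": 0, "wy": 0, "wz": 0}, {"fingers": -1, "x": 0, "y": 0.0515, "z": 0.0494, "wx": 0, "wy": 0, "wz": 0}, {"fingers": -1, "x": 0, "y": 0.0515, "z": 0.0494, "wx": 0, "wy": 0, "wz": 0}]}}

```text
time: 18.67
ee_pos: [0.4915, 0.0896, 0.2061]
tcp_rot: [-159.9, -0.0, -96.2]
wrist_force: [0.9, 0.1, 5.1]
opening: 0.0132
```

```bash
python3 look.py w13
```

```text
18.6667 [0.4915 0.0896 0.2061] [-159.87   -0.    -96.2 ] [ 14.1 -21.6 -20.1  72.5  -6.9 -70.9] 0.013171546122385375 [0.9 0.1 5.1]
```

View pics/w13.png

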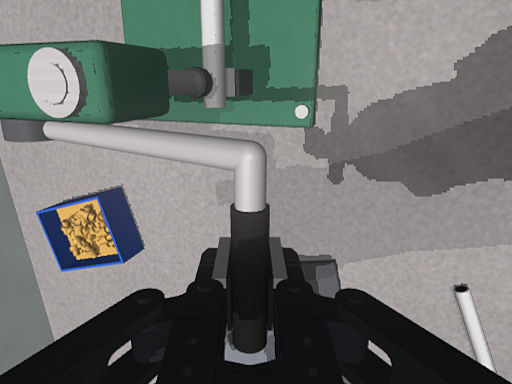

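>>> {"api": "play_rows", "payload": {"targets": [{"fingers": -1, "x": 0, "y": 0.0046, "z": 0.0077, "wx": 0, "wy": 0, "wz": 0}, {"fingers": -1, "x": 0, "y": 0.0087, "z": 0.0157, "wx": 0, "wy": 0, "wz": 0}, {"fingers": -1, "x": 0, "y": 0.0123, "z": 0.0239, "wx": 0, "wy": 0, "wz": 0}, {"fingers": -1, "x": 0, "y": 0.0155, "z": 0.0324, "wx": 0, "wy": 0, "wz": 0}, {"fingers": -1, "x": 0, "y": 0.0181, "z": 0.041, "wx": 0, "wy": 0, "wz": 0}, {"fingers": -1, "x": 0, "y": 0.0202, "z": 0.0497, "wx": 0, "wy": 0, "wz": 0}, {"fingers": -1, "x": 0, "y": 0.0212, "z": 0.054, "wx": 0, "wy": 0, "wz": 0}, {"fingers": -1, "x": 0, "y": 0.0218, "z": 0.0586, "wx": 0, "wy": 0, "wz": 0}, {"fingers": -1, "x": 0, "y": 0.0218, "z": 0.0586, "wx": 0, "wy": 0, "wz": 0}, {"fingers": -1, "x": 0, "y": 0.0218, "z": 0.0586, "wx": 0, "wy": 0, "wz": 0}]}}

```text
time: 19.55
ee_pos: [0.4904, 0.0897, 0.144]
tcp_rot: [-160.0, -0.0, -96.2]
wrist_force: [-9.2, 1.0, 7.6]
opening: 0.0137
```

```bash
python3 look.py w14; python3 - <<'E'
from h import *
p,R0,o=cur();G=p-.008*R0[:,2];g=frame(PY).T@(G-C);v=g-np.array([.0616,0,.115]);print('lever angle est',np.radians(40)-np.arctan2(v[2],-v[0]),np.hypot(v[0],v[2]))
p,d=bot.camera('side');cv2.imwrite('pics/s14.png',cv2.resize(p[140:384,110:380],None,fx=2.9,fy=2.4,interpolation=2))
E
```

```text
19.55 [0.4904 0.0897 0.144 ] [-160.03   -0.    -96.18] [ 14.1 -21.9 -27.2  65.9  -6.8 -70.9] 0.013662677878691834 [-9.2  1.   7.6]
lever angle est 0.8885517329338128 0.14962340832578291
```

View pics/s14.png

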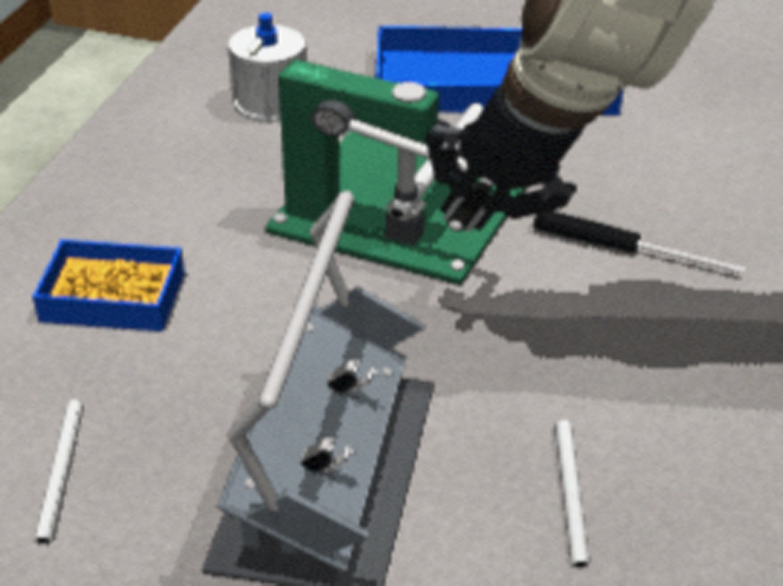

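View pics/w14.png

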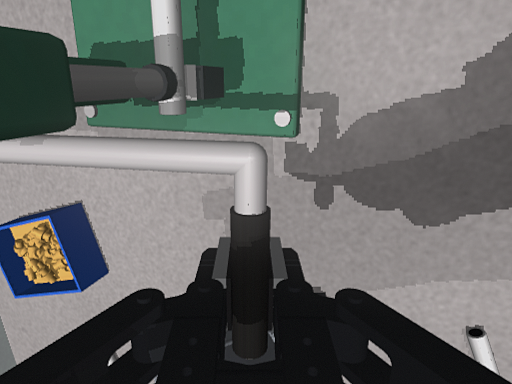

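>>> {"api": "play_rows", "payload": {"targets": [{"fingers": -1, "x": 0, "y": -0.0005, "z": 0.002, "wx": 0, "wy": 0, "wz": 0}, {"fingers": -1, "x": 0, "y": -0.0005, "z": 0.003, "wx": 0, "wy": 0, "wz": 0}, {"fingers": -1, "x": 0, "y": -0.0005, "z": 0.004, "wx": 0, "wy": 0, "wz": 0}, {"fingers": -1, "x": 0, "y": -0.0005, "z": 0.004, "wx": 0, "wy": 0, "wz": 0}, {"fingers": -1, "x": 0, "y": -0.0005, "z": 0.004, "wx": 0, "wy": 0, "wz": 0}]}}

```text
time: 20.07
ee_pos: [0.4913, 0.0896, 0.1397]
tcp_rot: [-160.2, -0.0, -96.1]
wrist_force: [-13.6, 2.2, 7.1]
opening: 0.0131
```

```bash
python3 look.py w15; python3 - <<'E'
from h import *
p,R0,o=cur();G=p-.008*R0[:,2];g=frame(PY).T@(G-C);v=g-np.array([.0616,0,.115]);th=np.radians(40)-np.arctan2(v[2],-v[0]);print('lever angle est',th,np.hypot(v[0],v[2]))
F=frame(PY)
def P(th):
    f=np.radians(40)-th
    return C+F@np.array([.0616-.15*np.cos(f),.1547,.115+.15*np.sin(f)])
for t in np.r_[np.arange(.85,-.01,-.05),0]:
    s=R0.T@(P(t)-P(.905));print('%.2f  x %.4f y %.4f z %.4f'%(t,*s))
E
```

```text
20.0667 [0.4913 0.0896 0.1397] [-1.6017e+02 -1.0000e-02 -9.6150e+01] [ 14.  -21.6 -27.4  65.5  -6.7 -70.9] 0.013096222980830947 [-13.6   2.2   7.1]
lever angle est 0.9190924102511739 0.1497242361169369
0.85  x 0.0000 y -0.0014 z -0.0081
0.80  x 0.0000 y -0.0030 z -0.0155
0.75  x 0.0000 y -0.0050 z -0.0227
0.70  x 0.0000 y -0.0073 z -0.0298
0.65  x 0.0000 y -0.0100 z -0.0368
0.60  x 0.0000 y -0.0131 z -0.0436
0.55  x 0.0000 y -0.0165 z -0.0503
0.50  x 0.0000 y -0.0202 z -0.0569
0.45  x 0.0000 y -0.0243 z -0.0632
0.40  x 0.0000 y -0.0286 z -0.0693
0.35  x 0.0000 y -0.0333 z -0.0752
0.30  x 0.0000 y -0.0382 z -0.0808
0.25  x 0.0000 y -0.0434 z -0.0862
0.20  x 0.0000 y -0.0489 z -0.0913
0.15  x 0.0000 y -0.0546 z -0.0962
0.10  x 0.0000 y -0.0606 z -0.1007
0.05  x 0.0001 y -0.0668 z -0.1049
-0.00  x 0.0001 y -0.0731 z -0.1089
0.00  x 0.0001 y -0.0731 z -0.1089
```

```bash
cat > hfit.py <<'E'
from h import *
import scipy.optimize as so,sys
for n,r in [(a.split(':')[0],[int(b) for b in a.split(':')[1].split(',')]) for a in sys.argv[1:]]:
    z=np.load(n+'.npz');p=z['p'];d=z['d'];K=z['K']
    k=dict(fx=K[0],fy=K[1],cx=K[2],cy=K[3],camera_from_world=z['T'])
    P=cloud(k,d);L=(P-C)@frame(PY);m=np.zeros(d.shape,bool);m[r[0]:r[1],r[2]:r[3]]=1
    m&=p.max(-1)<75
    X=L[m];X=X[abs(X[:,2]-np.median(X[:,2]))<.02]
    def res(q): return np.hypot(X[:,0]-q[0],X[:,2]-q[1])-.0075
    q=so.least_squares(res,[np.median(X[:,0]),np.median(X[:,2])-.006],loss='soft_l1',f_scale=.001).x
    v=q-np.array([.0616,.115]);print(n,len(X),q.round(4),'angle',np.radians(40)-np.arctan2(v[1],-v[0]),'r',np.hypot(*v))
E
python3 hfit.py w11:150,246,230,264 w12:208,240,232,270 w13:208,238,232,270 w14:208,238,232,270 w15:208,238,232,270
```

```text
w11 1714 [-0.0533  0.2123] angle -0.0047174133789446016 r 0.1505996253591923
w12 1071 [-0.0532  0.2124] angle -0.005186533818399286 r 0.15056562136191334
w13 1008 [-0.0841  0.1508] angle 0.45723691687426793 r 0.15007694249509862
w14 942 [-0.0862  0.0915] angle 0.8557645803980746 r 0.14970323989817477
w15 921 [-0.0855  0.0874] angle 0.883243652689205 r 0.14970563947008153
```

View pics/w15.png

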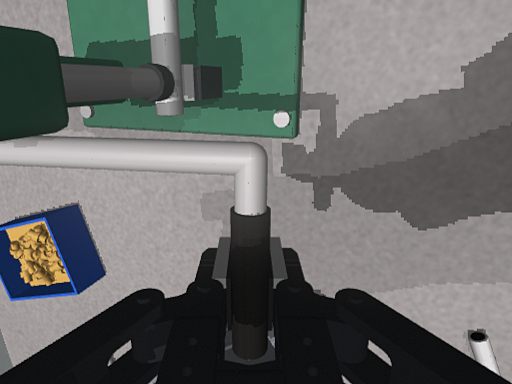

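>>> {"api": "play_rows", "payload": {"targets": [{"fingers": -1, "x": 0, "y": 0.0002, "z": 0.0015, "wx": 0, "wy": 0, "wz": 0}, {"fingers": -1, "x": 0, "y": 0.0002, "z": 0.003, "wx": 0, "wy": 0, "wz": 0}, {"fingers": -1, "x": 0, "y": 0.0002, "z": 0.003, "wx": 0, "wy": 0, "wz": 0}, {"fingers": -1, "x": 0, "y": 0.0002, "z": 0.003, "wx": 0, "wy": 0, "wz": 0}]}}

```text
time: 20.45
ee_pos: [0.4917, 0.0896, 0.1379]
tcp_rot: [-160.2, 0.0, -96.1]
wrist_force: [-25.1, 2.3, 17.7]
opening: 0.0133
```

```bash
python3 look.py w16;python3 hfit.py w16:208,238,232,270
```

```text
20.45 [0.4917 0.0896 0.1379] [-160.16    0.    -96.13] [ 14.  -21.6 -27.6  65.3  -6.7 -71. ] 0.013282203031476444 [-25.1   2.3  17.7]
w16 919 [-0.0852  0.0858] angle 0.8945395103439487 r 0.1496957624133941
```

>>> {"api": "play_rows", "payload": {"targets": [{"fingers": -1, "x": 0, "y": 0.0005, "z": -0.004, "wx": 0, "wy": 0, "wz": 0}, {"fingers": -1, "x": 0, "y": -0.001, "z": -0.009, "wx": 0, "wy": 0, "wz": 0}, {"fingers": -1, "x": 0, "y": -0.0025, "z": -0.0155, "wx": 0, "wy": 0, "wz": 0}, {"fingers": -1, "x": 0, "y": -0.0045, "z": -0.0227, "wx": 0, "wy": 0, "wz": 0}, {"fingers": -1, "x": 0, "y": -0.0068, "z": -0.0298, "wx": 0, "wy": 0, "wz": 0}, {"fingers": -1, "x": 0, "y": -0.0095, "z": -0.0368, "wx": 0, "wy": 0, "wz": 0}, {"fingers": -1, "x": 0, "y": -0.0126, "z": -0.0436, "wx": 0, "wy": 0, "wz": 0}, {"fingers": -1, "x": 0, "y": -0.016, "z": -0.0503, "wx": 0, "wy": 0, "wz": 0}, {"fingers": -1, "x": 0, "y": -0.0197, "z": -0.0569, "wx": 0, "wy": 0, "wz": 0}, {"fingers": -1, "x": 0, "y": -0.0238, "z": -0.0632, "wx": 0, "wy": 0, "wz": 0}, {"fingers": -1, "x": 0, "y": -0.0281, "z": -0.0693, "wx": 0, "wy": 0, "wz": 0}, {"fingers": -1, "x": 0, "y": -0.0328, "z": -0.0752, "wx": 0, "wy": 0, "wz": 0}, {"fingers": -1, "x": 0, "y": -0.0377, "z": -0.0808, "wx": 0, "wy": 0, "wz": 0}, {"fingers": -1, "x": 0, "y": -0.0429, "z": -0.0862, "wx": 0, "wy": 0, "wz": 0}, {"fingers": -1, "x": 0, "y": -0.0484, "z": -0.0913, "wx": 0, "wy": 0, "wz": 0}, {"fingers": -1, "x": 0, "y": -0.0541, "z": -0.0962, "wx": 0, "wy": 0, "wz": 0}, {"fingers": -1, "x": 0, "y": -0.0601, "z": -0.1007, "wx": 0, "wy": 0, "wz": 0}, {"fingers": -1, "x": 0, "y": -0.0601, "z": -0.1007, "wx": 0, "wy": 0, "wz": 0}]}}

```text
time: 22.0
ee_pos: [0.5135, 0.0872, 0.2552]
tcp_rot: [-160.1, 0.0, -96.1]
wrist_force: [-29.1, 1.3, 20.8]
opening: 0.0137
```

```bash
python3 look.py w17;python3 hfit.py w17:208,238,232,270; python3 - <<'E'
from h import *
R=toolB(PY,20)
rel([.5217,.0863,.2702],R)
E
```

```text
22.0 [0.5135 0.0872 0.2552] [-1.6006e+02  4.0000e-02 -9.6130e+01] [ 13.  -17.7 -11.8  76.9  -6.4 -71.9] 0.013724136852896265 [-29.1   1.3  20.8]
w17 1022 [-0.0623  0.2004] angle 0.0947383173501255 r 0.15042259357662235
x 0.0000 y -0.0132 z -0.0116  wx 0.08 wy 0.07 wz 0.05 | n 0.4
```

View pics/w17.png

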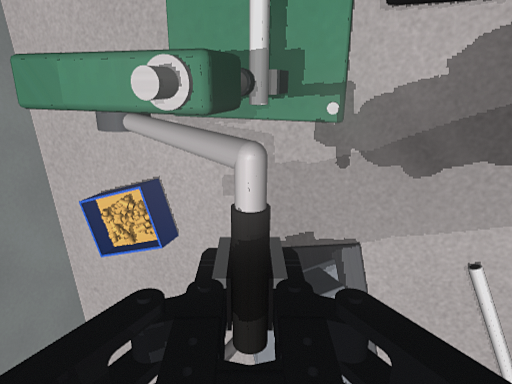

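>>> {"api": "play_rows", "payload": {"targets": [{"fingers": -1, "x": 0, "y": -0.002, "z": -0.0045, "wx": 0, "wy": 0, "wz": 0}, {"fingers": -1, "x": 0, "y": -0.005, "z": -0.007, "wx": 0, "wy": 0, "wz": 0}, {"fingers": -1, "x": 0, "y": -0.008, "z": -0.0095, "wx": 0, "wy": 0, "wz": 0}, {"fingers": -1, "x": 0, "y": -0.0105, "z": -0.0115, "wx": 0, "wy": 0, "wz": 0}, {"fingers": -1, "x": 0, "y": -0.0128, "z": -0.0127, "wx": 0, "wy": 0, "wz": 0}, {"fingers": -1, "x": 0, "y": -0.0128, "z": -0.0127, "wx": 0, "wy": 0, "wz": 0}, {"fingers": -1, "x": 0, "y": -0.0128, "z": -0.0127, "wx": 0, "wy": 0, "wz": 0}]}}

```text
time: 22.63
ee_pos: [0.5221, 0.0862, 0.268]
tcp_rot: [-160.1, -0.0, -96.2]
wrist_force: [-10.0, 1.5, 5.0]
opening: 0.0134
```

```bash
python3 look.py w18;python3 hfit.py w18:208,238,232,270
```

```text
22.6333 [0.5221 0.0862 0.268 ] [-1.6014e+02 -2.0000e-02 -9.6180e+01] [ 12.6 -16.2  -9.2  78.1  -6.3 -72.2] 0.01342753106203918 [-10.    1.5   5. ]
w18 1019 [-0.0532  0.2123] angle -0.005045452876644152 r 0.15052592706154333
```

>>> {"api": "play_rows", "payload": {"targets": [{"fingers": -0.5, "x": 0, "y": 0, "z": 0, "wx": 0, "wy": 0, "wz": 0}, {"fingers": -0.2, "x": 0, "y": 0, "z": 0, "wx": 0, "wy": 0, "wz": 0}, {"fingers": 0, "x": 0, "y": 0, "z": 0, "wx": 0, "wy": 0, "wz": 0}, {"fingers": 0.1, "x": 0, "y": 0, "z": 0, "wx": 0, "wy": 0, "wz": 0}, {"fingers": 0.1, "x": 0, "y": 0, "z": 0, "wx": 0, "wy": 0, "wz": 0}, {"fingers": 0.1, "x": 0, "y": 0, "z": -0.02, "wx": 0, "wy": 0, "wz": 0}, {"fingers": 0.1, "x": 0, "y": 0, "z": -0.05, "wx": 0, "wy": 0, "wz": 0}, {"fingers": 0.1, "x": 0, "y": 0, "z": -0.09, "wx": 0, "wy": 0, "wz": 0}, {"fingers": 0.1, "x": 0, "y": 0, "z": -0.1, "wx": 0, "wy": 0, "wz": 0}, {"fingers": 0.1, "x": 0, "y": 0, "z": -0.1, "wx": 0, "wy": 0, "wz": 0}]}}

```text
time: 23.52
ee_pos: [0.4891, 0.09, 0.3663]
tcp_rot: [-159.7, 0.1, -96.2]
wrist_force: [0.0, -0.1, 0.2]
opening: 0.0471
```

```bash
python3 look.py w19;python3 hfit.py w19:150,246,230,264; python3 - <<'E'
from h import *
import scipy.optimize as so
p,d=bot.camera('side');k=bot.get_calibration('side');P=cloud(k,d)
L=(P-C)@frame(PY)
m=(abs(L[...,0])<.02)&(abs(L[...,1])<.11)&(L[...,2]>.0)&(L[...,2]<.015)&(p.min(-1)>130)
X=L[m]
def res2(q):
    u=np.array([q[0],1,q[1]]);u/=np.linalg.norm(u);v=X-np.array([q[2],0,q[3]]);return np.linalg.norm(v-np.outer(v@u,u),axis=1)-.009
q=so.least_squares(res2,[0,0,0,0],loss='soft_l1',f_scale=.001).x;print('tube in cradle slopes',q[:2],'x,z',q[2:],'y',X[:,1].min(),X[:,1].max())
# pre-grasp poses
p0,R0,o=cur();R=toolB(PY,35);a=R[:,2]
rel(p0+np.array([-.07,-.06,.0]))
rel(tcp(pr([0,0,0]),R)-.2*a,R)
rel(tcp(pr([0,0,0]),R)-.06*a,R)
cv2.imwrite('pics/s19.png',cv2.resize(p[140:384,110:380],None,fx=2.9,fy=2.4,interpolation=2))
E
```

```text
23.5167 [0.4891 0.09   0.3663] [-1.5966e+02  9.0000e-02 -9.6200e+01] [ 14.2 -16.8   1.5  89.1  -6.9 -70.7] 0.0470994951429587 [ 0.  -0.1  0.2]
w19 1732 [-0.0533  0.2123] angle -0.0047436380403966805 r 0.15058916461163954
tube in cradle slopes [0.00599714 0.0007134 ] x,z [0.00136155 0.00045327] y -0.10045466463472363 0.10212073839249959
x 0.0672 y 0.0593 z -0.0216  wx 0.00 wy 0.00 wz 0.00 | n 2.2
x 0.1650 y 0.0725 z 0.1229  wx 14.96 wy -0.02 wz 0.01 | n 5.2
x 0.1650 y 0.0363 z 0.2582  wx 14.96 wy -0.02 wz 0.01 | n 7.4
```

View pics/w19.png

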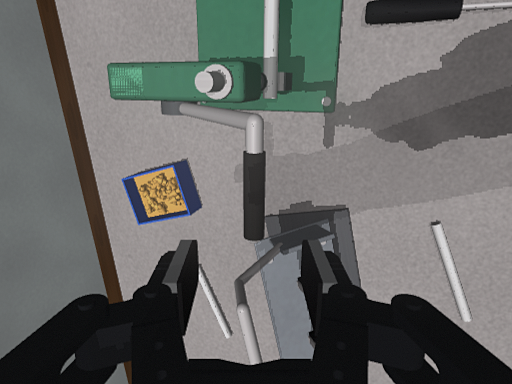

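```bash
python3 - <<'E'
from h import *
p0,R0,o=cur();R=toolB(PY,35);a=R[:,2]
CT2=np.array([-.0093,0,.003]);T=pr([0,0,.0005])-R@CT2
rel(p0+np.array([-.03,-.08,.0]),toolB(PY,25))
rel(T-.2*a,R)
rel(T-.06*a,R)
rel(T,R)
E
```

```text
x 0.0828 y 0.0199 z -0.0072  wx 4.96 wy -0.02 wz 0.01 | n 2.0
x 0.1650 y 0.0753 z 0.1112  wx 14.96 wy -0.02 wz 0.01 | n 5.1
x 0.1650 y 0.0392 z 0.2464  wx 14.96 wy -0.02 wz 0.01 | n 7.2
x 0.1650 y 0.0237 z 0.3044  wx 14.96 wy -0.02 wz 0.01 | n 8.3
```

>>> {"api": "play_rows", "payload": {"targets": [{"fingers": 0.1, "x": 0.04, "y": 0.015, "z": -0.005, "wx": 3, "wy": 0, "wz": 0}, {"fingers": 0.1, "x": 0.08, "y": 0.03, "z": 0, "wx": 6, "wy": 0, "wz": 0}, {"fingers": 0.1, "x": 0.11, "y": 0.05, "z": 0.02, "wx": 9, "wy": 0, "wz": 0}, {"fingers": 0.1, "x": 0.135, "y": 0.065, "z": 0.05, "wx": 12, "wy": 0, "wz": 0}, {"fingers": 0.1, "x": 0.155, "y": 0.075, "z": 0.08, "wx": 15, "wy": 0, "wz": 0}, {"fingers": 0.1, "x": 0.165, "y": 0.075, "z": 0.111, "wx": 15, "wy": 0, "wz": 0}, {"fingers": 0.1, "x": 0.165, "y": 0.065, "z": 0.149, "wx": 15, "wy": 0, "wz": 0}, {"fingers": 0.1, "x": 0.165, "y": 0.055, "z": 0.187, "wx": 15, "wy": 0, "wz": 0}, {"fingers": 0.1, "x": 0.165, "y": 0.0455, "z": 0.22, "wx": 15, "wy": 0, "wz": 0}, {"fingers": 0.1, "x": 0.165, "y": 0.039, "z": 0.2464, "wx": 15, "wy": 0, "wz": 0}, {"fingers": 0.1, "x": 0.165, "y": 0.039, "z": 0.2464, "wx": 15, "wy": 0, "wz": 0}]}}

```text
time: 24.53
ee_pos: [0.5166, -0.0794, 0.1084]
tcp_rot: [-145.6, 0.0, -96.2]
wrist_force: [-0.8, 0.4, -1.2]
opening: 0.0467
```

```bash
python3 look.py w20; python3 - <<'E'
from h import *
p0,R0,o=cur();R=toolB(PY,35);a=R[:,2]
CT2=np.array([-.0093,0,.003]);T=pr([0,0,.0005])-R@CT2
rel(T,R)
import scipy.optimize as so
z=np.load('w20.npz');p=z['p'];K=z['K'];k=dict(fx=K[0],fy=K[1],cx=K[2],cy=K[3],camera_from_world=z['T'])
L=(cloud(k,z['d'])-C)@frame(PY)
m=(abs(L[...,0])<.03)&(abs(L[...,1])<.115)&(L[...,2]>-.003)&(L[...,2]<.02)&(p.min(-1)>130)
X=L[m]
def res2(q):
    u=np.array([q[0],1,q[1]]);u/=np.linalg.norm(u);v=X-np.array([q[2],0,q[3]]);return np.linalg.norm(v-np.outer(v@u,u),axis=1)-.009
q=so.least_squares(res2,[0,0,0,0],loss='soft_l1',f_scale=.001).x;print('tube in cradle slopes',q[:2],'x,z',q[2:],'y',X[:,1].min(),X[:,1].max(),len(X))
E
```

```text
24.5333 [ 0.5166 -0.0794  0.1084] [-145.6     0.    -96.23] [ -9.8 -33.2 -43.6  45.3   2.  -92.9] 0.04669894575872062 [-0.8  0.4 -1.2]
x -0.0002 y -0.0055 z 0.0565  wx 0.47 wy -0.02 wz -0.02 | n 1.4
tube in cradle slopes [ 0.00207402 -0.00120907] x,z [0.00125347 0.00055098] y -0.10008544351197321 0.09092298810579666 7590
```

View pics/w20.png

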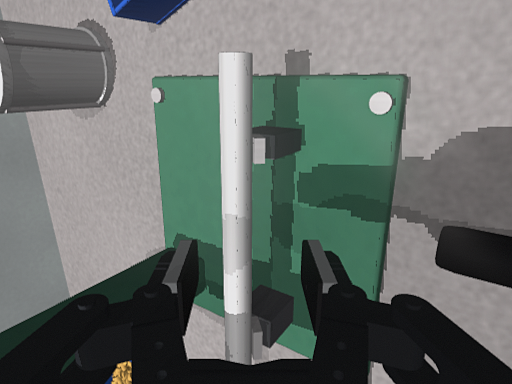

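>>> {"api": "play_rows", "payload": {"targets": [{"fingers": 0.1, "x": 0, "y": -0.0065, "z": 0.02, "wx": 0.4, "wy": 0, "wz": 0}, {"fingers": 0.1, "x": 0, "y": -0.0065, "z": 0.038, "wx": 0.4, "wy": 0, "wz": 0}, {"fingers": 0.1, "x": 0, "y": -0.0065, "z": 0.05, "wx": 0.4, "wy": 0, "wz": 0}, {"fingers": 0.1, "x": 0, "y": -0.0065, "z": 0.057, "wx": 0.4, "wy": 0, "wz": 0}, {"fingers": 0.1, "x": 0, "y": -0.0065, "z": 0.057, "wx": 0.4, "wy": 0, "wz": 0}, {"fingers": 0.1, "x": 0, "y": -0.0065, "z": 0.057, "wx": 0.4, "wy": 0, "wz": 0}]}}

```text
time: 25.08
ee_pos: [0.5561, -0.0837, 0.0748]
tcp_rot: [-144.6, -0.0, -96.2]
wrist_force: [0.4, -0.8, -0.1]
opening: 0.0469
```

```bash
python3 look.py w21; python3 - <<'E'
from h import *
p0,R0,o=cur();R=toolB(PY,35)
CT2=np.array([-.0093,0,.003]);T=pr([.00125,0,.0005])-R@CT2
rel(T,R)
E
```

```text
25.0833 [ 0.5561 -0.0837  0.0748] [-1.4459e+02 -3.0000e-02 -9.6210e+01] [ -9.5 -26.2 -43.7  37.2   1.9 -92.7] 0.046884454741261225 [ 0.4 -0.8 -0.1]
x -0.0003 y 0.0060 z 0.0048  wx -0.46 wy -0.04 wz 0.01 | n 0.2
```

View pics/w21.png

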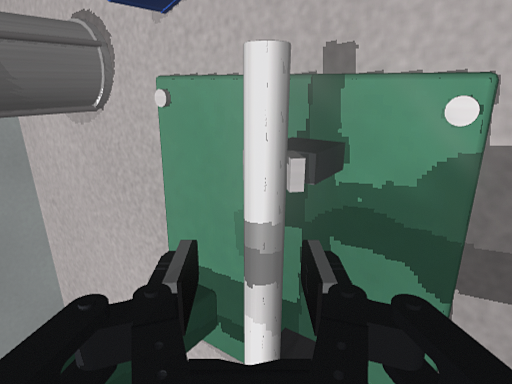

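>>> {"api": "play_rows", "payload": {"targets": [{"fingers": 0.1, "x": 0, "y": 0.003, "z": 0.0025, "wx": -0.3, "wy": 0, "wz": 0}, {"fingers": 0.1, "x": 0, "y": 0.006, "z": 0.005, "wx": -0.4, "wy": 0, "wz": 0}, {"fingers": 0.1, "x": 0, "y": 0.006, "z": 0.005, "wx": -0.4, "wy": 0, "wz": 0}, {"fingers": 0.1, "x": 0, "y": 0.006, "z": 0.005, "wx": -0.4, "wy": 0, "wz": 0}]}}

```text
time: 25.47
ee_pos: [0.5541, -0.0835, 0.0668]
tcp_rot: [-145.0, -0.0, -96.2]
wrist_force: [0.0, 0.1, 0.2]
opening: 0.0469
```

```bash
python3 look.py w22; python3 - <<'E'
from h import *
p0,R0,o=cur();R=toolB(PY,35)
CT2=np.array([-.0093,0,.003]);T=pr([.00125,0,.0005])-R@CT2
rel(T,R)
E
```

```text
25.4667 [ 0.5541 -0.0835  0.0668] [-1.4499e+02 -3.0000e-02 -9.6210e+01] [ -9.5 -25.9 -44.2  36.7   1.8 -92.7] 0.04694044019355467 [0.  0.1 0.2]
x -0.0002 y -0.0006 z -0.0009  wx -0.02 wy -0.03 wz 0.01 | n 0.0
```

View pics/w22.png

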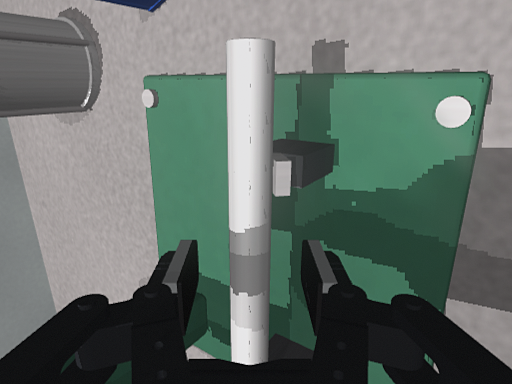

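Centred. Close.

>>> {"api": "play_rows", "payload": {"targets": [{"fingers": -1, "x": 0, "y": 0, "z": -0.0005, "wx": 0, "wy": 0, "wz": 0}, {"fingers": -1, "x": 0, "y": 0, "z": -0.0005, "wx": 0, "wy": 0, "wz": 0}, {"fingers": -1, "x": 0, "y": 0, "z": -0.0005, "wx": 0, "wy": 0, "wz": 0}, {"fingers": -1, "x": 0, "y": 0, "z": -0.0005, "wx": 0, "wy": 0, "wz": 0}, {"fingers": -1, "x": 0, "y": 0, "z": -0.0005, "wx": 0, "wy": 0, "wz": 0}, {"fingers": -1, "x": 0, "y": 0, "z": -0.0005, "wx": 0, "wy": 0, "wz": 0}], "grip_force": 80}}

```text
time: 26.02
ee_pos: [0.554, -0.0835, 0.0678]
tcp_rot: [-145.0, -0.0, -96.2]
wrist_force: [-8.9, 1.3, 6.7]
opening: 0.0153
```

```bash
python3 look.py w23; python3 held.py w23 30 225 215 285; python3 - <<'E'
from h import *
p0,R0,o=cur()
F=frame(PY)
rel(p0+F@np.array([0,0,.021]));rel(p0+F@np.array([-.15,0,.021]));rel(p0+F@np.array([-.17,0,.08]))
# tray from w0-type views: scene
z=np.load('scene0.npz');P=np.load('sceneP.npy');hsv=cv2.cvtColor(z['p'],cv2.COLOR_BGR2HSV)
b=(hsv[...,0]>105)&(hsv[...,0]<130)&(hsv[...,1]>150)&(P[...,1]<-.2)&(P[...,0]<.75)&(P[...,0]>.38)
for lo,hi in((-.01,.015),(.038,.055)):
    X=P[b&(P[...,2]>lo)&(P[...,2]<hi)];print(len(X),cv2.minAreaRect((X[:,:2]*1000).astype(np.float32)),np.median(X[:,2]))
z=np.load('side0.npz');P=np.load('sideP.npy');hsv=cv2.cvtColor(z['p'],cv2.COLOR_BGR2HSV)
b=(hsv[...,0]>105)&(hsv[...,0]<130)&(hsv[...,1]>150)&(P[...,1]<-.2)&(P[...,1]>-.5)&(P[...,0]<.75)&(P[...,0]>.38)
b[:145]=0;b[192:]=0
for lo,hi in((-.01,.015),(.038,.055)):
    X=P[b&(P[...,2]>lo)&(P[...,2]<hi)];print(len(X),cv2.minAreaRect((X[:,:2]*1000).astype(np.float32)),np.median(X[:,2]))
E
```

```text
26.0167 [ 0.554  -0.0835  0.0678] [-1.4497e+02 -4.0000e-02 -9.6210e+01] [ -9.5 -25.9 -44.1  36.9   1.8 -92.7] 0.015270194112500319 [-8.9  1.3  6.7]
n 8959 5593 slopes deg y,z [-5.19 -1.51] y0,z0 [ 0.0074 -0.0117] x range 0.0207 0.0917 center x -0.0083 ctr tool [-0.0083  0.0081 -0.0115]
x 0.0000 y -0.0121 z -0.0172  wx 0.00 wy 0.00 wz 0.00 | n 0.5
x 0.0000 y 0.1108 z -0.1033  wx 0.00 wy 0.00 wz 0.00 | n 3.6
x 0.0001 y 0.0933 z -0.1631  wx 0.00 wy 0.00 wz 0.00 | n 4.5
3318 ((559.825439453125, -319.7371826171875), (261.926513671875, 135.14378356933594), 16.496063232421875) 0.0037227878804400993
420 ((561.8984985351562, -320.3609619140625), (260.33587646484375, 132.8220672607422), 16.548198699951172) 0.04253540570879009
1200 ((561.1001586914062, -320.36358642578125), (255.1289825439453, 145.11431884765625), 15.972908973693848) 0.0053256155082502775
388 ((560.2495727539062, -316.8858642578125), (260.145263671875, 142.92404174804688), 17.02061653137207) 0.04311129781524377
```

>>> {"api": "play_rows", "payload": {"targets": [{"fingers": -1, "x": 0, "y": -0.004, "z": -0.006, "wx": 0, "wy": 0, "wz": 0}, {"fingers": -1, "x": 0, "y": -0.008, "z": -0.0115, "wx": 0, "wy": 0, "wz": 0}, {"fingers": -1, "x": 0, "y": -0.0121, "z": -0.0172, "wx": 0, "wy": 0, "wz": 0}, {"fingers": -1, "x": 0, "y": -0.0121, "z": -0.0172, "wx": 0, "wy": 0, "wz": 0}, {"fingers": -1, "x": 0, "y": 0.01, "z": -0.0327, "wx": 0, "wy": 0, "wz": 0}, {"fingers": -1, "x": 0, "y": 0.04, "z": -0.0537, "wx": 0, "wy": 0, "wz": 0}, {"fingers": -1, "x": 0, "y": 0.07, "z": -0.0747, "wx": 0, "wy": 0, "wz": 0}, {"fingers": -1, "x": 0, "y": 0.095, "z": -0.0922, "wx": 0, "wy": 0, "wz": 0}, {"fingers": -1, "x": 0, "y": 0.105, "z": -0.115, "wx": 0, "wy": 0, "wz": 0}, {"fingers": -1, "x": 0, "y": 0.1, "z": -0.14, "wx": 0, "wy": 0, "wz": 0}, {"fingers": -1, "x": 0, "y": 0.0933, "z": -0.163, "wx": 0, "wy": 0, "wz": 0}, {"fingers": -1, "x": 0, "y": 0.0933, "z": -0.163, "wx": 0, "wy": 0, "wz": 0}]}}

```text
time: 27.07
ee_pos: [0.422, -0.074, 0.1565]
tcp_rot: [-146.8, 0.2, -96.1]
wrist_force: [0.0, 0.4, -1.7]
opening: 0.015
```

```bash
sed -i 's/P\[...,2\]<.01)/P[...,2]<.02)/' held.py; python3 look.py w24; python3 held.py w24 30 225 215 285; python3 - <<'E'
from h import *
V=lambda y: Ro.from_euler('xyz',[180,0,y],degrees=True).as_matrix()
p0,R0,o=cur()
rel([.44,-.2,.2],Ro.from_euler('xyz',[-163,0,-125],degrees=True).as_matrix())
rel([.555,-.32,.17],V(-163.5))
E
```

```text
27.0667 [ 0.422  -0.074   0.1565] [-146.84    0.16  -96.07] [-12.2 -48.6 -44.9  60.6   3.5 -95. ] 0.014964113412519929 [ 0.   0.4 -1.7]
n 8445 5857 slopes deg y,z [-0.02 -0.16] y0,z0 [ 0.0003 -0.0136] x range 0.0219 0.0912 center x -0.0088 ctr tool [-0.0088  0.0003 -0.0136]
x 0.1233 y -0.0513 z -0.0208  wx -15.68 wy 12.43 wz 26.22 | n 4.6
x 0.2306 y -0.1416 z 0.0734  wx -29.02 wy 19.57 wz 65.41 | n 10.4
```

View pics/w24.png

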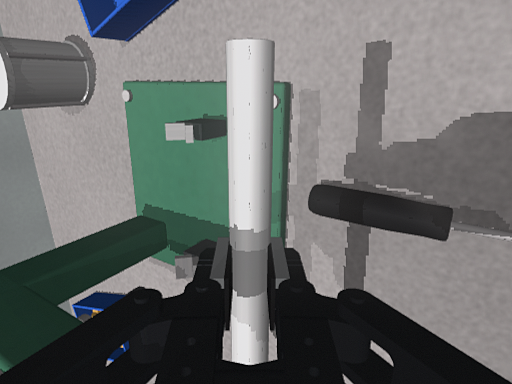

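```bash
sed -i 's/\[0,0,0,-.008\]/[0,0,0,.003]/; s/P\[...,2\]<.02)/P[...,2]<.012)/' held.py; python3 held.py w24 38 228 228 272; python3 held.py w24 38 228 228 272
```

```text
n 8209 8209 slopes deg y,z [ 0.02 -0.  ] y0,z0 [0.0001 0.0021] x range 0.0182 0.0913 center x -0.0087 ctr tool [-0.0087  0.0001  0.0021]
n 8209 8209 slopes deg y,z [ 0.02 -0.  ] y0,z0 [0.0001 0.0021] x range 0.0182 0.0913 center x -0.0087 ctr tool [-0.0087  0.0001  0.0021]
```

```bash
python3 - <<'E'
from h import *
print('canister',at_z(bot.get_calibration('scene'),[318.3,269.4],0),at_z(bot.get_calibration('side'),[180.7,200.7],0))
V=lambda y: Ro.from_euler('xyz',[180,0,y],degrees=True).as_matrix()
R=V(-163.5);T=np.array([.561,-.319,.15])-R@np.array([-.0087,0,.0021]);print(T);rel(T,R)
rel([.44,-.2,.2],Ro.from_euler('xyz',[-163,0,-125],degrees=True).as_matrix())
E
```

```text
canister [ 0.78314688 -0.20927091  0.        ] [ 7.90589235e-01 -2.09000197e-01 -1.11022302e-16]
[ 0.55265827 -0.32147093  0.1521    ]
x 0.2323 y -0.1300 z 0.0872  wx -29.02 wy 19.57 wz 65.41 | n 10.4
x 0.1233 y -0.0513 z -0.0208  wx -15.68 wy 12.43 wz 26.22 | n 4.6
```

>>> {"api": "play_rows", "payload": {"targets": [{"fingers": -1, "x": 0.03, "y": -0.012, "z": -0.006, "wx": -4, "wy": 3, "wz": 5}, {"fingers": -1, "x": 0.06, "y": -0.025, "z": -0.012, "wx": -8, "wy": 6, "wz": 11}, {"fingers": -1, "x": 0.09, "y": -0.038, "z": -0.018, "wx": -12, "wy": 9, "wz": 17}, {"fingers": -1, "x": 0.123, "y": -0.051, "z": -0.02, "wx": -15.7, "wy": 12.4, "wz": 23}, {"fingers": -1, "x": 0.145, "y": -0.065, "z": -0.01, "wx": -19, "wy": 14, "wz": 29}, {"fingers": -1, "x": 0.165, "y": -0.08, "z": 0.005, "wx": -21.5, "wy": 15.5, "wz": 35}, {"fingers": -1, "x": 0.185, "y": -0.095, "z": 0.025, "wx": -24, "wy": 17, "wz": 41}, {"fingers": -1, "x": 0.205, "y": -0.11, "z": 0.045, "wx": -26, "wy": 18, "wz": 47}, {"fingers": -1, "x": 0.22, "y": -0.12, "z": 0.065, "wx": -28, "wy": 19, "wz": 53}, {"fingers": -1, "x": 0.232, "y": -0.13, "z": 0.087, "wx": -29, "wy": 19.6, "wz": 59}, {"fingers": -1, "x": 0.232, "y": -0.13, "z": 0.087, "wx": -29, "wy": 19.6, "wz": 65.4}, {"fingers": -1, "x": 0.232, "y": -0.13, "z": 0.087, "wx": -29, "wy": 19.6, "wz": 65.4}, {"fingers": -1, "x": 0.232, "y": -0.13, "z": 0.087, "wx": -29, "wy": 19.6, "wz": 65.4}, {"fingers": -1, "x": 0.232, "y": -0.13, "z": 0.087, "wx": -29, "wy": 19.6, "wz": 65.4}]}}

```text
time: 28.28
ee_pos: [0.5515, -0.3205, 0.1487]
tcp_rot: [180.0, -0.2, -163.3]
wrist_force: [-1.3, -0.1, -2.6]
opening: 0.0151
```

```bash
python3 look.py w25; python3 held.py w25 38 228 228 272; python3 - <<'E'
from h import *
p0,R0,o=cur();ct=np.array([-.0087,0,.0021]);print('tube',(p0+R0@ct).round(4))
V=lambda y: Ro.from_euler('xyz',[180,0,y],degrees=True).as_matrix()
R=V(-163.5)
for z in(.15,.04,.016): rel(np.array([.561,-.319,z])-R@ct,R)
p,d=bot.camera('scene');cv2.imwrite('pics/s25.png',cv2.resize(p[90:340,110:380],None,fx=2.9,fy=2.3,interpolation=2))
E
```

```text
28.2833 [ 0.5515 -0.3205  0.1487] [ 179.99   -0.22 -163.29] [-30.1  16.4  12.9  86.6  -0.2 -46.8] 0.015136865290865484 [-1.3 -0.1 -2.6]
n 8217 8217 slopes deg y,z [ 0.12 -0.03] y0,z0 [0.0001 0.0022] x range 0.0185 0.0912 center x -0.0088 ctr tool [-0.0088  0.      0.0022]
tube [ 0.5599 -0.3179  0.1472]
x -0.0007 y -0.0014 z -0.0028  wx -0.02 wy -0.18 wz 0.19 | n 0.1
x -0.0010 y -0.0013 z 0.1072  wx -0.02 wy -0.18 wz 0.19 | n 2.6
x -0.0011 y -0.0013 z 0.1312  wx -0.02 wy -0.18 wz 0.19 | n 3.1
```

View pics/w25.png

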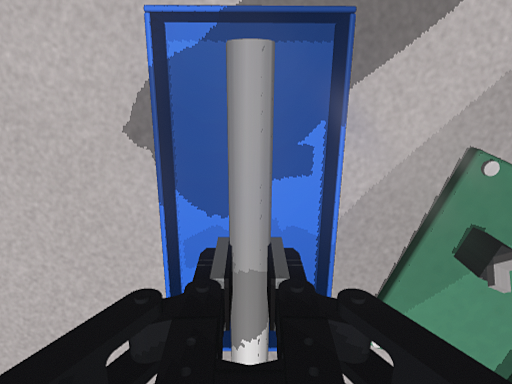

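View pics/s25.png

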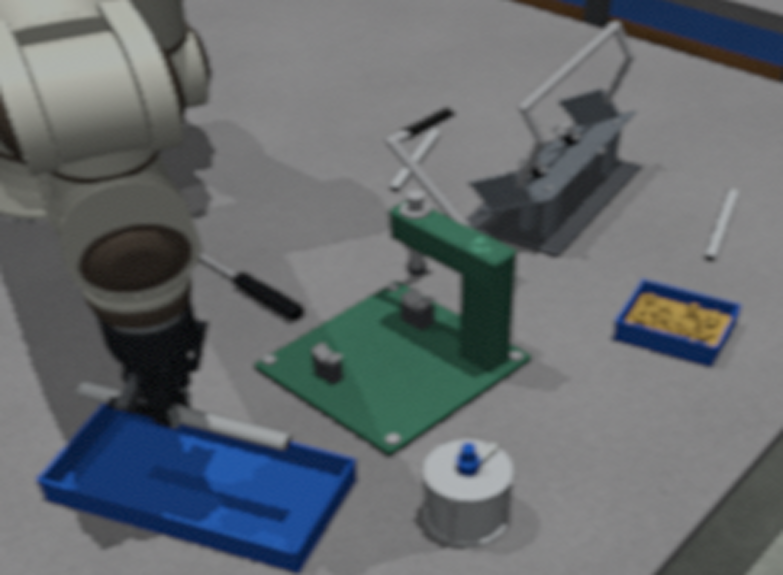

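>>> {"api": "play_rows", "payload": {"targets": [{"fingers": -1, "x": -0.001, "y": -0.001, "z": 0.03, "wx": 0, "wy": 0, "wz": 0}, {"fingers": -1, "x": -0.001, "y": -0.001, "z": 0.06, "wx": 0, "wy": 0, "wz": 0}, {"fingers": -1, "x": -0.001, "y": -0.001, "z": 0.085, "wx": 0, "wy": 0, "wz": 0}, {"fingers": -1, "x": -0.001, "y": -0.001, "z": 0.105, "wx": 0, "wy": 0, "wz": 0}, {"fingers": -1, "x": -0.001, "y": -0.001, "z": 0.117, "wx": 0, "wy": 0, "wz": 0}, {"fingers": -1, "x": -0.001, "y": -0.001, "z": 0.123, "wx": 0, "wy": 0, "wz": 0}, {"fingers": -1, "x": -0.001, "y": -0.001, "z": 0.123, "wx": 0, "wy": 0, "wz": 0}, {"fingers": -1, "x": -0.001, "y": -0.001, "z": 0.123, "wx": 0, "wy": 0, "wz": 0}]}}

```text
time: 29.05
ee_pos: [0.5531, -0.3216, 0.0268]
tcp_rot: [-180.0, -0.1, -163.5]
wrist_force: [0.2, -0.3, -2.0]
opening: 0.0151
```

```bash
python3 look.py w26; python3 - <<'E'
from h import *
p0,R0,o=cur();ct=np.array([-.0087,0,.0021]);print('tube',(p0+R0@ct).round(4),o['wrist_force'])
z=np.load('w26.npz');K=z['K'];P=cloud(dict(fx=K[0],fy=K[1],cx=K[2],cy=K[3],camera_from_world=z['T']),z['d'])
print('floor z',np.median(P[80:200,190:210,2]),np.median(P[80:200,290:310,2]))
E
```

```text
29.05 [ 0.5531 -0.3216  0.0268] [-1.8000e+02 -1.5000e-01 -1.6345e+02] [-30.1  18.5   1.9  73.5  -0.1 -46.7] 0.015081081824521472 [ 0.2 -0.3 -2. ]
tube [ 0.5617 -0.3193  0.0251] [ 0.01891203 -0.64016479 -2.15154323]
floor z 0.005131209522626849 0.005067896501803828
```

Tube axis at 25 mm; the floor puts it at ~14 mm. Ease down 9 mm, then 1 mm steps.

>>> {"api": "play_rows", "payload": {"targets": [{"fingers": -1, "x": 0, "y": 0, "z": 0.004, "wx": 0, "wy": 0, "wz": 0}, {"fingers": -1, "x": 0, "y": 0, "z": 0.007, "wx": 0, "wy": 0, "wz": 0}, {"fingers": -1, "x": 0, "y": 0, "z": 0.009, "wx": 0, "wy": 0, "wz": 0}, {"fingers": -1, "x": 0, "y": 0, "z": 0.01, "wx": 0, "wy": 0, "wz": 0}, {"fingers": -1, "x": 0, "y": 0, "z": 0.01, "wx": 0, "wy": 0, "wz": 0}, {"fingers": -1, "x": 0, "y": 0, "z": 0.01, "wx": 0, "wy": 0, "wz": 0}]}}

```text
time: 29.6
ee_pos: [0.5527, -0.3216, 0.0162]
tcp_rot: [180.0, -0.2, -163.5]
wrist_force: [-2.3, 1.1, 5.6]
opening: 0.015
```

>>> {"api": "play_rows", "payload": {"targets": [{"fingers": -0.58, "x": 0, "y": 0, "z": -0.0005, "wx": 0, "wy": 0, "wz": 0}, {"fingers": -0.5, "x": 0, "y": 0, "z": -0.0005, "wx": 0, "wy": 0, "wz": 0}, {"fingers": -0.3, "x": 0, "y": 0, "z": -0.0005, "wx": 0, "wy": 0, "wz": 0}, {"fingers": -0.1, "x": 0, "y": 0, "z": -0.0005, "wx": 0, "wy": 0, "wz": 0}, {"fingers": -0.1, "x": 0, "y": 0, "z": -0.0005, "wx": 0, "wy": 0, "wz": 0}, {"fingers": -0.1, "x": 0, "y": 0, "z": -0.0005, "wx": 0, "wy": 0, "wz": 0}]}}

```text
time: 30.1
ee_pos: [0.5525, -0.3214, 0.0157]
tcp_rot: [179.9, -0.2, -163.5]
wrist_force: [0.2, 0.3, -0.3]
opening: 0.0385
```

```bash
python3 look.py w27
```

```text
30.1 [ 0.5525 -0.3214  0.0157] [ 179.92   -0.22 -163.49] [-30.1  18.8   1.1  72.5  -0.1 -46.7] 0.03852065189694103 [ 0.2  0.3 -0.3]
```

View pics/w27.png

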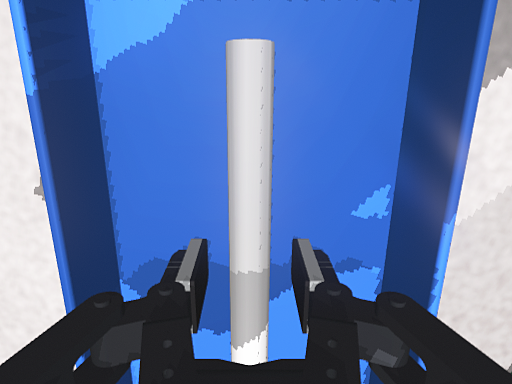

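>>> {"api": "play_rows", "payload": {"targets": [{"fingers": -0.1, "x": 0, "y": 0, "z": -0.01, "wx": 0, "wy": 0, "wz": 0}, {"fingers": -0.1, "x": 0, "y": 0, "z": -0.03, "wx": 0, "wy": 0, "wz": 0}, {"fingers": -0.1, "x": 0, "y": 0, "z": -0.065, "wx": 0, "wy": 0, "wz": 0}, {"fingers": -0.1, "x": 0, "y": 0, "z": -0.1, "wx": 0, "wy": 0, "wz": 0}, {"fingers": -0.1, "x": 0, "y": 0, "z": -0.14, "wx": 0, "wy": 0, "wz": 0}, {"fingers": -0.1, "x": 0, "y": 0, "z": -0.18, "wx": 0, "wy": 0, "wz": 0}, {"fingers": -0.1, "x": 0, "y": 0, "z": -0.18, "wx": 0, "wy": 0, "wz": 0}, {"fingers": -0.1, "x": 0, "y": 0, "z": -0.18, "wx": 0, "wy": 0, "wz": 0}, {"fingers": -0.1, "x": 0, "y": 0, "z": -0.18, "wx": 0, "wy": 0, "wz": 0}]}}

```text
time: 30.9
ee_pos: [0.5533, -0.3215, 0.1963]
tcp_rot: [179.9, -0.2, -163.5]
wrist_force: [0.6, -0.1, -0.5]
opening: 0.0381
```

```bash
python3 look.py w28; python3 - <<'E'
from h import *
z=np.load('w28.npz');p=z['p'];K=z['K'];P=cloud(dict(fx=K[0],fy=K[1],cx=K[2],cy=K[3],camera_from_world=z['T']),z['d'])
F=frame(16.5);L=(P-np.array([.561,-.319,0]))@F
m=(abs(L[...,0])<.12)&(abs(L[...,1])<.055)&(L[...,2]>.012)&(L[...,2]<.05)&(p.max(-1).astype(int)-p.min(-1)<40)&(p.min(-1)>100)
X=L[m];print('tube in tray: n',len(X),'x',X[:,0].min(),X[:,0].max(),'y med',np.median(X[:,1]),'top z',np.percentile(X[:,2],95))
p,d=bot.camera('side');cv2.imwrite('pics/s28.png',p)
E
```

```text
30.9 [ 0.5533 -0.3215  0.1963] [ 179.95   -0.19 -163.49] [-30.1  17.1  19.   92.1  -0.1 -46.6] 0.038131204133580975 [ 0.6 -0.1 -0.5]
tube in tray: n 3673 x -0.09868228744034716 0.10101205052103096 y med -0.0007751052960305213 top z 0.023576448965549546
```

View pics/s28.png

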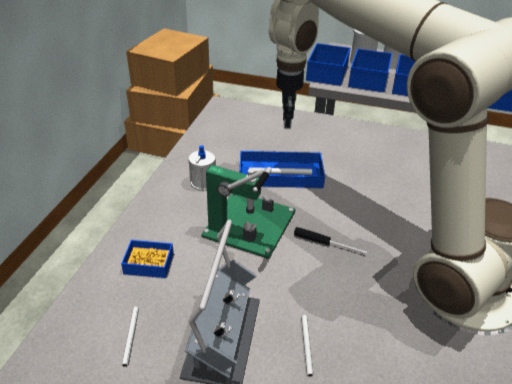

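The side view shows the tube flat in the tray (around pixel 280,171), the lever up, and the canister, bin and screwdriver where they started. I'm handing the job in.

```bash
python3 -c "
from workcell import bot
print(bot.job_done())"
```

```text
the job is handed in; nothing more can be done
None
```

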